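Fetch the mitre gauge from the back of the drawer

TASK

Get the mitre gauge out of the open drawer: first clear the jar, the tin and the sanding block that stand in front of it out into the wooden tray, then draw the gauge forward from under the cabinet, lift it out and lay it flat in the middle of the blue mat, with its bar along the mat's length (either way round). Then put the jar, the tin and the block back in the drawer, upright, each on its own painted place, and leave the other things on the bench and on the cabinet as they are.

Things in the scene. Friction and masses are not known exactly. Their poses are not given: they have to be found in the camera images.
- chest: low wooden chest, fixed, its open drawer locked at its stop. Origin on the bench under the open drawer, x into the cabinet, z up. Cabinet face at x=+125 mm; its top (98 mm high, underside 84) covers the drawer from there on. Open drawer inside: x -120 to +125, y -140 to +140, floor 14 mm above the bench; side walls 12 mm thick, tops at 56; front board 14 mm thick, top at 68
- gauge (a point): mitre gauge (T-shaped, 0.42 kg) lying flat; point at the middle of its plan, 40 mm above its underside; x along the bar to its free end, z up. Bar 19 x 8 mm, x -92 to +103; half-round head 150 mm wide, x -102 to -47, 22 high, fence 42 high. Round black handle 26 mm thick at x=-73, y=0, 22 to 83 high: take it there. Bar's last 80 mm start under the cabinet: draw 100 mm to the drawer front, then lift
- jar_mid (a point): amber screw jar with a black lid and a paper band, upright, 46 mm in diameter (lid 43 mm), 64 mm high, about 0.16 kg, standing on the orange place; point at its centre, half-way up (32 mm)
- tin_mid (a point): round green wax tin with a bare steel lid, upright, 49 mm in diameter (lid 52 mm), 40 mm high, about 0.12 kg, standing on the green place; point at its centre, half-way up (20 mm)
- block_mid (a point): sanding block of cork with a dark wooden sole, 70 mm (x) by 44 mm (y) by 36 mm high, about 0.07 kg, lying sole down on the yellow place; point at its centre, half-way up (18 mm)
- place_jar: place of the jar: flat orange disc, 64 mm in diameter, painted on the drawer floor; origin at its centre
- place_tin: place of the tin: flat green disc, 68 mm in diameter, painted on the drawer floor; origin at its centre
- place_block: place of the sanding block: flat yellow rectangle, 86 mm (x) by 60 mm (y), painted on the drawer floor; origin at its centre, the block's long side lies along x. The three places lie side by side, 84 mm apart, across the front of the drawer, in any order
- tray: shallow open tray of pale wood, the side area, fixed on the bench beside the drawer, left or right; 270 mm (x) by 180 mm (y), 30 mm high, walls and floor 8 mm thick; origin at the centre of its underside, z up
- mat: flat blue mat, fixed on the bench on the other side of the drawer; 280 mm (x) by 200 mm (y), 4 mm thick; origin at the centre of its underside, x along its length, z up
- tape: yellow tape measure standing on top of the cabinet, 62 by 34 by 60 mm high; bystander, to be left alone; origin under its centre
- offcut: pine offcut lying on top of the cabinet, 45 by 160 by 20 mm; bystander, to be left alone; origin under its centre
- glue: white glue bottle with an orange cap on the bench, 60 mm in diameter, 150 mm high; bystander, to be left alone; origin under its centre

How it is judged:
By the outcome, as a careful person would: the job done as asked, in the order asked, and still so for the second after the job is handed in, with the robot touching nothing.
It also fails if it takes over 144 s, if anything falls off the work surface, if the arm or the gripper's body presses on something with over 40 N, if the wrist force passes 120 N, or if a joint passes its speed limit or range.

ROBOT

A 6-joint arm with a two-finger parallel gripper is mounted at the origin on the work surface. World frame = base frame: x ahead of the robot, y to its left, z up, the work surface at z = 0. Lengths are in m, angles in degrees, forces in N, time in s.
With the tool pointing down it reaches from about 0.375 to 0.925 m from the base axis. Payload 5.7 kg.
Tool frame: the origin (TCP) lies on the centre line of the jaws, within the pads' length; the fingertips stand 14 mm ahead of it and the grasp point (between the pads) lies 5 mm behind it (manip.finger_overhang is the distance from the TCP to the fingertips, in m); z points along the fingers, y is the direction in which the jaws open and shut (so a half turn about z gives the same grasp; the last joint's range is limited). The gripper opens to 88 mm and grips with 3 to 60 N. Pads are 20 mm wide; open, the fingers measure 115 mm over their backs; the gripper's body (75 mm by 178 mm) begins 61 mm behind the grasp point.
Start: joints at [66.687, 20.558, 86.54, -0, 72.909, -6.595], TCP at [0.173, 0.575, 0.237] pointing down, gripper open.
Joint ranges: [-170.27, 170.27], [-57.76, 135], [12.27, 136.19], [-55.21, 235.2], [11.17, 155.16], [-170.74, 170.74]. Speed limits (degrees/s): [136.94, 136.94, 180, 180, 180, 180].

INTERFACE

Orientations are given as a 3x3 rotation matrix whose columns are the frame's x, y, z axes.
In Python, from station import manip gives the robot as it stands.
- The arm moves only by the tool move_arm, never from a script. Its argument "steps" is a list of rows, each a list of 3 entries, a list of its own where there are three numbers: the finger opening in mm, from 0 to 87.8, then the shift along the tool's x, y, z in units of 30 mm (1.0 is 30 mm), then the turn, a rotation vector about the tool's x, y, z in units of 5 degrees (1.0 is 5 degrees). A call has 1 to 12 rows; each row is the pose to reach, as a shift and turn from the pose commanded when the call began, along the tool's axes at that moment; what a row does not reach only later rows make up. A row lasts 1/12 s, in which the tool goes at most 41.7 mm and 7.16 degrees, less where a joint would pass 70% of its speed; a pose out of reach is approached as far as the arm can. A call with a gripper value outside its range is refused whole. The fingers move at their own pace and stop on an object; "newtons" is the grip in N (left out, the last holds). Time passes only in rows, so rows that repeat a pose let the fingers close. It gives the time, the measured TCP pose, the force and the opening at its end, in the units of the state.
- manip.read_state(): the state, without advancing time (a new reading comes with each control period).
- manip.read_camera(name): name is "side" or "top" or "wrist"; returns a dict with "color" (400x640x3 uint8, red, green, blue), "camera_matrix" (3x3 intrinsics, pixels), "D" ([k1, k2, p1, p2, k3] as OpenCV has them; the pictures are not rectified), "xyz" and "rotation" of the camera in the world. Camera axes: x right, y down, z forward; pixel columns grow to the right and rows downward; lengths in m; the calibration is good to about 2 mm. A picture is of the moment at which its call begins. There is no depth.
- manip.hand_in(): hands the job in, once; it reports no verdict.
The state is a dict: "time": time; "joints": joint angles; "joint_velocities": joint speeds; "joint_torque": joint torques, N m; "tcp_pos": TCP position; "tcp_rot": TCP orientation; "wrist_force": force on the tool from outside, world axes, zero at the start; "ft_torque": the same for the moment, N m; "finger_gap": finger opening in m.
Only numpy, scipy, OpenCV 4.12 (cv2) and the standard library are available. Lean on these libraries where they do the work, as an engineer would, in place of code of your own. Each camera call takes 0.05 s, during which the arm holds its last target.

## Working session

There is one attempt and no reset: what is moved stays moved. The work goes in short steps, Python scripts to look and compute and a tool call to move; the robot and the scene stay as the last step left them, time stands still between calls to the robot, and variables do not carry over. Pictures are saved under pics/ and viewed, and the job is handed in when it is done.

Besides the shell and the picture viewer there is one more tool, called after "Emit:" as name(argument=value, ...) on one line, values as JSON. move_arm: Moves the arm, as the interface text tells. Its arguments: {"type":"object","properties":{"steps":{"type":"array"},"newtons":{"type":"number"}},"required":["steps"]}

```bash
ls; mkdir -p pics
cat > h.py <<'E'
import numpy as np,cv2,pickle
from station import manip
def snap(n,tag):
    c=manip.read_camera(n); pickle.dump(c,open(f'pics/{tag}.pkl','wb'))
    cv2.imwrite(f'pics/{tag}.png',c['color'][:,:,::-1]); return c
def load(tag): return pickle.load(open(f'pics/{tag}.pkl','rb'))
def ray(c,uv):
    p=cv2.undistortPoints(np.array(uv,float).reshape(-1,1,2),np.array(c['camera_matrix']),np.array(c['D'])).reshape(-1,2)
    d=np.c_[p,np.ones(len(p))]@np.array(c['rotation']).T
    return np.array(c['xyz']),d
def plane(c,uv,z):
    o,d=ray(c,uv); return o+d*((z-o[2])/d[:,2])[:,None]
def proj(c,P):
    R=np.array(c['rotation']); t=-R.T@np.array(c['xyz'])
    return cv2.projectPoints(np.array(P,float).reshape(-1,1,3),cv2.Rodrigues(R.T)[0],t,np.array(c['camera_matrix']),np.array(c['D']))[0].reshape(-1,2)
E
python3 - <<'E'
from h import *
np.set_printoptions(precision=4,suppress=True)
for n in('side','top','wrist'):
    c=snap(n,n+'0');print(n,c['xyz'],np.array(c['rotation'])[:,2])
print(manip.read_state())
E
```

```text
pics
side [ 0.517  -0.5735  0.7685] [ 0.1088  0.6438 -0.7574]
top [0.3859 0.004  1.1378] [ 0.2181 -0.0075 -0.9759]
wrist [0.0922 0.5978 0.3839] [ 0.2898 -0.0884 -0.953 ]
{'time': 0.15, 'joints': array([66.6866, 20.5917, 86.5826, -0.001 , 72.9091, -6.5953]), 'joint_velocities': array([ 0.0881, -0.0954, -0.1261, -0.0512,  0.0648, -0.0254]), 'joint_torque': array([  0.0013, -51.5756, -27.1011,   0.0674,   0.0307,  -0.0001]), 'tcp_pos': array([0.1724, 0.5742, 0.236 ]), 'tcp_rot': array([[-0.9577,  0.2877, -0.0006],
       [ 0.2877,  0.9577, -0.0013],
       [ 0.0002, -0.0014, -1.    ]]), 'wrist_force': array([-0.2354,  0.352 ,  0.0007]), 'ft_torque': array([-0.0104, -0.0257,  0.0177]), 'finger_gap': 0.08780754404598638}
```

View pics/top0.png

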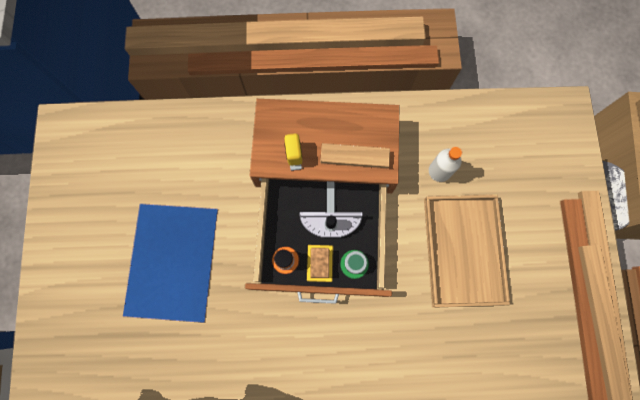

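View pics/side0.png

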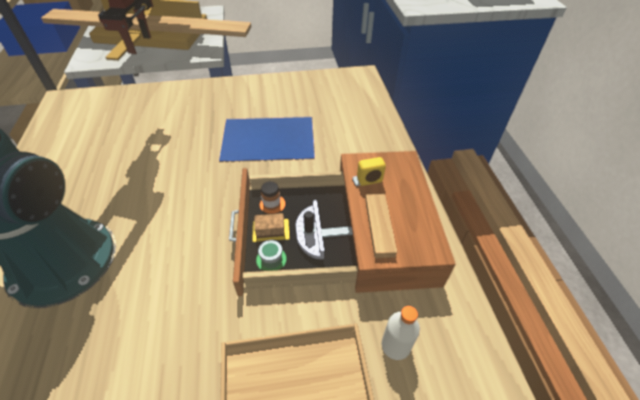

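View pics/wrist0.png

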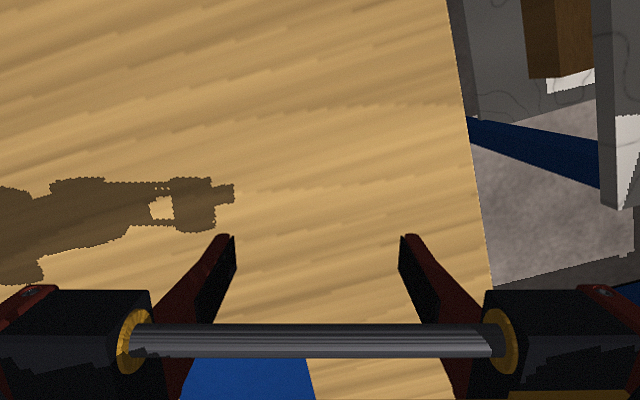

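The top view shows the mat on the left (170,263) and the tray on the right (468,250). The drawer holds the jar (285,260), block (320,262), tin (354,264) and gauge handle (331,222).

Run:
```python
from h import *
c=load('top0')['color'][:,:,::-1]
cv2.imwrite('pics/topz.png',cv2.resize(c[170:310,240:400],None,fx=5,fy=4.2857,interpolation=cv2.INTER_CUBIC))
c=load('side0')['color'][:,:,::-1]
cv2.imwrite('pics/sidez.png',cv2.resize(c[145:295,225:385],None,fx=4,fy=4,interpolation=cv2.INTER_CUBIC))
```

```text
(no output)
```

View pics/topz.png

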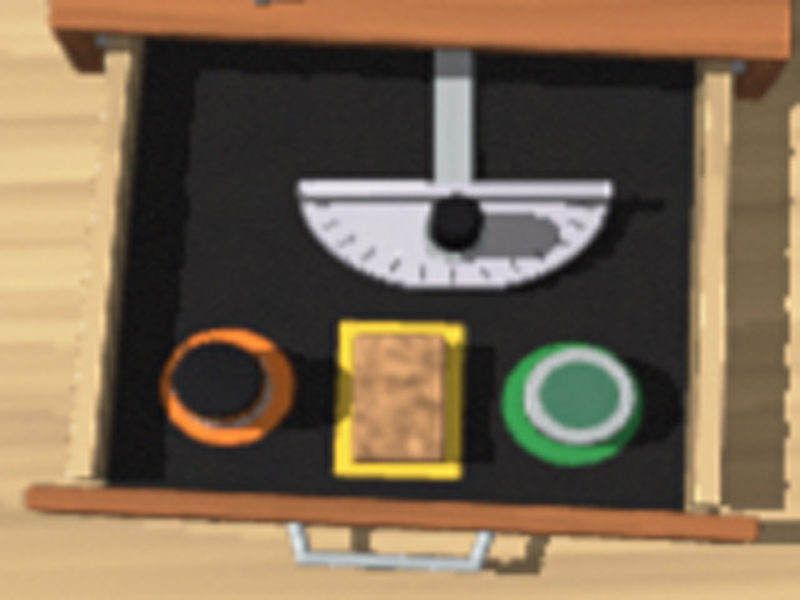

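View pics/sidez.png

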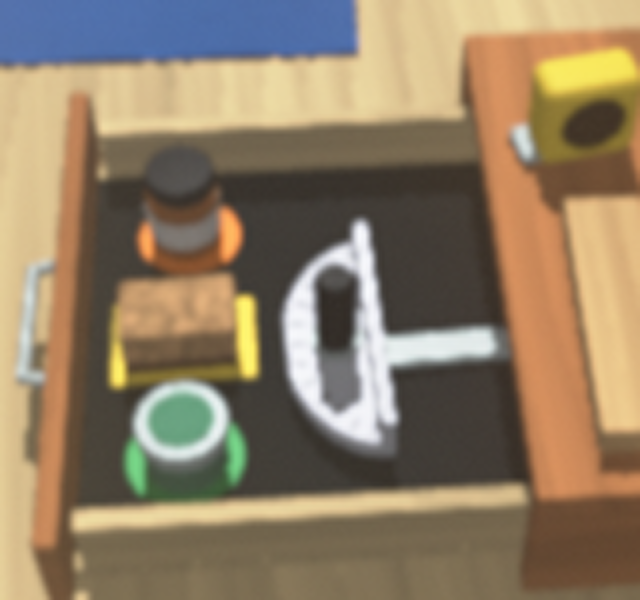

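```bash
cat > m.py <<'E'
from h import *
np.set_printoptions(precision=4,suppress=True)
c=load('top0')
Z=lambda pts:[(240+(u+.5)/5-.5,170+(v+.5)/4.2857-.5) for u,v in pts]
def r(n,pts,z):
    P=plane(c,Z(pts),z);print(n,P.mean(0)); return P
r('pj',[(228,387)],.014);r('pt',[(571,404)],.014)
P=r('pb',[(342,321),(466,323),(462,480),(334,475)],.014);print(P[:,:2])
r('jar',[(219,383)],.078);r('tin',[(580,396)],.054)
P=r('block',[(356,334),(445,334),(442,460),(351,458)],.05);print(P[:,:2])
r('handle',[(455,220)],.097)
P=r('fence',[(299,187),(612,190)],.056);print(P);d=P[0]-P[1];print('yaw',np.degrees(np.arctan2(-d[0],d[1])))
P=r('bar',[(453,70),(455,170)],.022);print(P);d=P[0]-P[1];print('yaw',np.degrees(np.arctan2(d[1],d[0])))
P=r('wallL inner top',[(137,50),(97,480)],.056);print(P)
P=r('wallR inner top',[(697,70),(690,495)],.056);print(P)
P=r('front top',[(30,488),(755,522)],.068);print(P)
hsv=cv2.cvtColor(c['color'],cv2.COLOR_RGB2HSV)
m=((hsv[...,0]>100)&(hsv[...,0]<125)&(hsv[...,1]>120)).astype(np.uint8);m[:190]=0;m[:,:100]=0;m[:,240:]=0
cnt=max(cv2.findContours(m,0,1)[0],key=cv2.contourArea)
q=cv2.approxPolyDP(cnt,5,True).reshape(-1,2);print(q);P=plane(c,q,.004);print(P,P.mean(0))
tz=[(427,198),(499,195),(511,305),(433,307)]
P=plane(c,tz,.03);print('tray',P,P.mean(0))
for s,p in (('jar lid',(182,172)),('tin',(182,421)),('handle',(337,278))): 
    cs=load('side0'); z={'jar lid':.078,'tin':.054,'handle':.097}[s]
    print(s,plane(cs,[(225+p[0]/4-.4,145+p[1]/4-.4)],z))
E
python3 m.py
python3 - <<'E'
import cv2;from h import *
c=load('top0')['color'][:,:,::-1]
cv2.imwrite('pics/trayz.png',cv2.resize(c[180:320,410:530],None,fx=4,fy=4))
E
```

```text
pj [0.5006 0.0864 0.014 ]
pt [ 0.4852 -0.08    0.014 ]
pb [0.4908 0.0025 0.014 ]
[[ 0.5364  0.0299]
 [ 0.5331 -0.0308]
 [ 0.4445 -0.0253]
 [ 0.4494  0.0363]]
jar [0.4964 0.0858 0.078 ]
tin [ 0.4858 -0.0814  0.054 ]
block [0.4892 0.0037 0.05  ]
[[ 0.5241  0.0226]
 [ 0.5226 -0.0195]
 [ 0.4537 -0.0155]
 [ 0.4563  0.027 ]]
handle [ 0.5778 -0.0255  0.097 ]
fence [ 0.6032 -0.0276  0.056 ]
[[ 0.6067  0.0473  0.056 ]
 [ 0.5997 -0.1025  0.056 ]]
yaw -2.6629972427063326
bar [ 0.6508 -0.0295  0.022 ]
[[ 0.6806 -0.0301  0.022 ]
 [ 0.621  -0.0288  0.022 ]]
yaw -1.31697036057297
wallL inner top [0.5684 0.1346 0.056 ]
[[0.6888 0.1241 0.056 ]
 [0.4481 0.1451 0.056 ]]
wallR inner top [ 0.549  -0.1385  0.056 ]
[[ 0.6675 -0.1475  0.056 ]
 [ 0.4304 -0.1295  0.056 ]]
front top [0.4294 0.0087 0.068 ]
[[ 0.4442  0.1744  0.068 ]
 [ 0.4146 -0.157   0.068 ]]
[[140 205]
 [123 315]
 [203 321]
 [216 210]]
[[0.6527 0.4529 0.004 ]
 [0.3816 0.4816 0.004 ]
 [0.362  0.2871 0.004 ]
 [0.633  0.2592 0.004 ]] [0.5073 0.3702 0.004 ]
tray [[ 0.6394 -0.2682  0.03  ]
 [ 0.6408 -0.4488  0.03  ]
 [ 0.3728 -0.4463  0.03  ]
 [ 0.3757 -0.2603  0.03  ]] [ 0.5072 -0.3559  0.03  ]
jar lid [[0.5043 0.0811 0.078 ]]
tin [[ 0.4897 -0.0856  0.054 ]]
handle [[ 0.585  -0.0318  0.097 ]]
```

View pics/trayz.png

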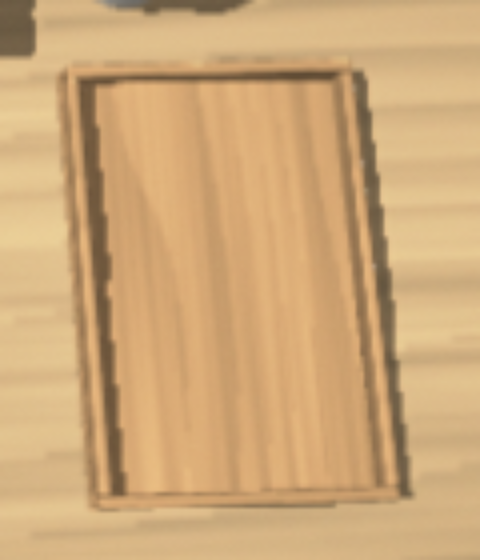

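```bash
cat > mv.py <<'E'
# usage: go(x,y,z,yaw): tool down, tool y axis at world angle 90+yaw ; prints shift/turn units
from h import *
from scipy.spatial.transform import Rotation as Ro
np.set_printoptions(precision=3,suppress=True)
def Rt(yaw):
    a=np.radians(90+yaw); y=np.array([np.cos(a),np.sin(a),0]); z=np.array([0,0,-1.]); return np.c_[np.cross(y,z),y,z]
def go(*targets):
    s=manip.read_state(); R=s['tcp_rot'];p=s['tcp_pos']
    print('now',p,'t',s['time'],'F',s['wrist_force'],'gap',s['finger_gap']*1e3,'q',s['joints'])
    for x,y,z,w in targets:
        d=R.T@(np.array([x,y,z])-p)/.03; t=np.degrees(Ro.from_matrix(R.T@Rt(w)).as_rotvec())/5
        print((x,y,z,w),'shift',d.round(2),'turn',t.round(2), 'rows',np.linalg.norm(d)*30/41.7)
E
python3 -c "
from mv import *
go((.48,0,.30,-5))
c=load('top0')
print('glue cap',plane(c,[(456,153)],.15),'base',plane(c,[(441,172)],.0))"
```

```text
now [0.172 0.574 0.236] t 0.15 F [-0.235  0.352  0.001] gap 87.80754404598638 q [66.687 20.592 86.583 -0.001 72.909 -6.595]
(0.48, 0, 0.3, -5) shift [-15.32 -15.38  -2.11] turn [-0.02 -0.   -2.34] rows 15.695588718589962
glue cap [[ 0.714 -0.314  0.15 ]] base [[ 0.714 -0.318  0.   ]]
```

Emit:
move_arm(steps=[[87, [-7.6, -7.7, -2.1], [0, 0, -1.2]], [87, [-7.6, -7.7, -2.1], [0, 0, -1.2]], [87, [-7.6, -7.7, -2.1], [0, 0, -1.2]], [87, [-7.6, -7.7, -2.1], [0, 0, -1.2]], [87, [-7.6, -7.7, -2.1], [0, 0, -1.2]], [87, [-7.6, -7.7, -2.1], [0, 0, -1.2]], [87, [-7.6, -7.7, -2.1], [0, 0, -1.2]], [87, [-7.6, -7.7, -2.1], [0, 0, -1.2]], [87, [-15.3, -15.4, -2.1], [0, 0, -2.3]], [87, [-15.3, -15.4, -2.1], [0, 0, -2.3]], [87, [-15.3, -15.4, -2.1], [0, 0, -2.3]], [87, [-15.3, -15.4, -2.1], [0, 0, -2.3]]])

```text
time: 1.15
tcp_pos: [0.4027, 0.1412, 0.2998]
tcp_rot: [[-0.996, 0.091, 0.0], [0.091, 0.996, 0.0], [-0.0, 0.0, -1.0]]
wrist_force: [1.1, 1.1, -0.2]
finger_gap: 0.0871
```

```bash
python3 -c "
from mv import *
go((.48,0,.30,-5))"
```

```text
now [0.403 0.141 0.3  ] t 1.15 F [ 1.07   1.067 -0.178] gap 87.1265850554911 q [ 10.03    2.38  101.065   0.001  76.533 -74.765]
(0.48, 0, 0.3, -5) shift [-2.99 -4.45 -0.01] turn [ 0.    0.   -0.04] rows 3.860298931511827
```

Emit:
move_arm(steps=[[87, [-3, -4.4, 0], [0, 0, 0]], [87, [-3, -4.4, 0], [0, 0, 0]], [87, [-3, -4.4, 0], [0, 0, 0]], [87, [-3, -4.4, 0], [0, 0, 0]], [87, [-3, -4.4, 0], [0, 0, 0]], [87, [-3, -4.4, 0], [0, 0, 0]], [87, [-3, -4.4, 0], [0, 0, 0]]])

```text
time: 1.73
tcp_pos: [0.4793, 0.0039, 0.2992]
tcp_rot: [[-0.996, 0.092, -0.002], [0.092, 0.996, 0.001], [0.002, 0.001, -1.0]]
wrist_force: [-1.1, 0.4, -0.0]
finger_gap: 0.0872
```

```bash
python3 -c "
from mv import *
snap('wrist','w1');go((.48,0,.3,-5))"
```

```text
now [0.479 0.004 0.299] t 1.7833 F [ 0.185 -0.595  1.041] gap 87.045393527367 q [ -7.76    7.233  95.648   0.024  77.197 -92.575]
(0.48, 0, 0.3, -5) shift [-0.04 -0.14 -0.02] turn [ 0.01 -0.02 -0.04] rows 0.10883107058174935
```

View pics/w1.png

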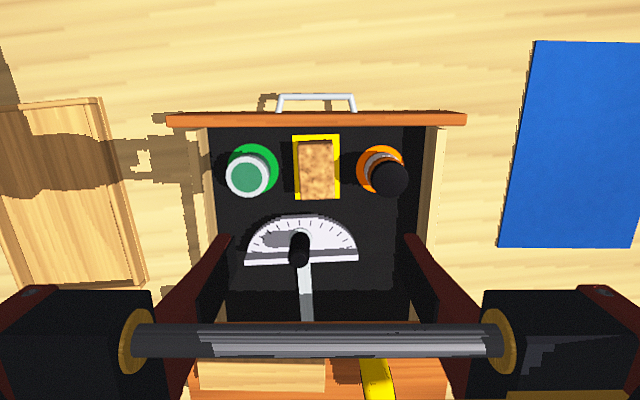

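The wrist view shows the tin lid (245,175), block (317,168), jar lid (390,178) and handle (300,245), with all three places visible.

Run:
```python
from h import *
c=load('w1');print(c['xyz'],c['rotation'])
im=c['color'][:,:,::-1]
cv2.imwrite('pics/w1z.png',cv2.resize(im[120:275,215:415],None,fx=4,fy=3.8,interpolation=cv2.INTER_CUBIC))
```

```text
[0.39603455 0.01084297 0.44735118] [[ 9.10748155e-02  9.49414887e-01  3.00527454e-01]
 [ 9.95843742e-01 -8.70673167e-02 -2.67305974e-02]
 [ 7.87691921e-04  3.01712868e-01 -9.53398513e-01]]
```

View pics/w1z.png

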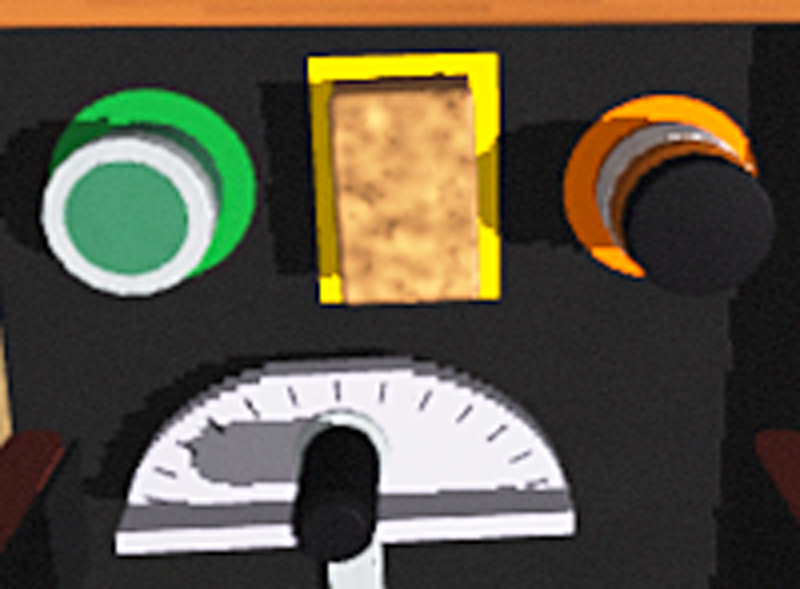

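Run:
```python
from h import *
np.set_printoptions(precision=4,suppress=True)
c=load('w1')
Z=lambda pts:[(215+(u+.5)/4-.5,120+(v+.5)/3.8-.5) for u,v in pts]
def r(n,pts,z):
    P=plane(c,Z(pts),z);print(n,P.mean(0)); return P
r('tin',[(131,215)],.054);r('jar',[(699,224)],.078)
P=r('block',[(332,92),(471,90),(482,300),(345,302)],.05);print(P)
P=r('pb',[(308,58),(498,54),(500,298),(321,303)],.014);print(P)
r('handle',[(335,532)],.097)
P=r('fence',[(116,547),(575,526)],.056);print(P);d=P[1]-P[0];print('yaw',np.degrees(np.arctan2(-d[0],d[1])))
for n,mid in (('green',[(150,88),(257,185)]),('orange',[(564,185),(672,94)])): print(n,plane(c,Z(mid),.014))
hsv=cv2.cvtColor(c['color'],cv2.COLOR_RGB2HSV)
# board inner edge line
print('board',plane(c,Z([(0,27),(780,22)]),.068))
```

```text
tin [ 0.4886 -0.0817  0.054 ]
jar [0.5005 0.0845 0.078 ]
block [0.4919 0.002  0.05  ]
[[ 0.4558 -0.0172  0.05  ]
 [ 0.459   0.0239  0.05  ]
 [ 0.528   0.022   0.05  ]
 [ 0.5248 -0.0206  0.05  ]]
pb [0.4946 0.0015 0.014 ]
[[ 0.4491 -0.0261  0.014 ]
 [ 0.4533  0.0347  0.014 ]
 [ 0.5398  0.0292  0.014 ]
 [ 0.5361 -0.0316  0.014 ]]
handle [ 0.5833 -0.0276  0.097 ]
fence [ 0.6073 -0.0292  0.056 ]
[[ 0.6045 -0.1043  0.056 ]
 [ 0.6101  0.0459  0.056 ]]
yaw -2.1476141997382063
green [[ 0.4545 -0.0782  0.014 ]
 [ 0.4912 -0.0479  0.014 ]]
orange [[0.5005 0.0532 0.014 ]
 [0.4719 0.0898 0.014 ]]
board [[ 0.4256 -0.1062  0.068 ]
 [ 0.444   0.1107  0.068 ]]
```

```bash
python3 -c "
from mv import *
go((.5,.084,.12,-5),(.5,.084,.045,-5))"
```

```text
now [0.479 0.004 0.299] t 1.7833 F [ 0.185 -0.595  1.041] gap 87.045393527367 q [ -7.76    7.233  95.648   0.024  77.197 -92.575]
(0.5, 0.084, 0.12, -5) shift [-0.46  2.7   5.98] turn [ 0.01 -0.02 -0.04] rows 4.732273605572713
(0.5, 0.084, 0.045, -5) shift [-0.47  2.7   8.48] turn [ 0.01 -0.02 -0.04] rows 6.4109842916838655
```

Emit:
move_arm(steps=[[70, [-0.46, 2.7, 3], [0, 0, 0]], [70, [-0.46, 2.7, 3], [0, 0, 0]], [70, [-0.46, 2.7, 3], [0, 0, 0]], [70, [-0.46, 2.7, 5.98], [0, 0, 0]], [70, [-0.46, 2.7, 5.98], [0, 0, 0]], [70, [-0.46, 2.7, 5.98], [0, 0, 0]], [70, [-0.46, 2.7, 5.98], [0, 0, 0]], [70, [-0.46, 2.7, 5.98], [0, 0, 0]]], newtons=20)

```text
time: 2.45
tcp_pos: [0.5013, 0.0836, 0.1214]
tcp_rot: [[-0.996, 0.09, 0.0], [0.09, 0.996, -0.0], [-0.0, -0.0, -1.0]]
wrist_force: [0.2, -1.3, 0.3]
finger_gap: 0.0699
```

```bash
python3 -c "
from mv import *
go((.5,.084,.045,-5),(.5,.084,.2,-5))"
```

```text
now [0.501 0.084 0.121] t 2.45 F [ 0.244 -1.274  0.262] gap 69.93814839394386 q [  1.675  21.187 105.194  -0.003  53.602 -83.171]
(0.5, 0.084, 0.045, -5) shift [0.04 0.01 2.55] turn [-0.    0.   -0.03] rows 1.8329803338913286
(0.5, 0.084, 0.2, -5) shift [ 0.04  0.01 -2.62] turn [-0.    0.   -0.03] rows 1.8846021391098406
```

Emit:
move_arm(steps=[[70, [0.03, 0, 1.2], [0, 0, 0]], [70, [0.03, 0, 2.5], [0, 0, 0]], [70, [0.03, 0, 2.5], [0, 0, 0]], [70, [0.03, 0, 2.5], [0, 0, 0]], [0, [0.03, 0, 2.5], [0, 0, 0]], [0, [0.03, 0, 2.5], [0, 0, 0]], [0, [0.03, 0, 2.5], [0, 0, 0]], [0, [0.03, 0, 2.5], [0, 0, 0]], [0, [0.03, 0, 2.5], [0, 0, 0]], [0, [0.03, 0, 2.5], [0, 0, 0]]])

```text
time: 3.28
tcp_pos: [0.5017, 0.0831, 0.0471]
tcp_rot: [[-0.996, 0.091, 0.003], [0.091, 0.996, 0.0], [-0.003, 0.001, -1.0]]
wrist_force: [-0.7, 1.0, 11.8]
finger_gap: 0.0456
```

Emit:
move_arm(steps=[[0, [0, 0, 0], [0, 0, 0]], [0, [0, 0, -0.2], [0, 0, 0]], [0, [0, 0, -0.2], [0, 0, 0]], [0, [0, 0, -0.2], [0, 0, 0]]])

```text
time: 3.62
tcp_pos: [0.5004, 0.0829, 0.0518]
tcp_rot: [[-0.996, 0.091, 0.001], [0.091, 0.996, -0.0], [-0.001, -0.0, -1.0]]
wrist_force: [0.3, 0.7, -0.9]
finger_gap: 0.0455
```

```bash
python3 -c "
from mv import *
snap('side','s1');go((.5,.084,.15,-5))
im=load('s1')['color'][:,:,::-1]
cv2.imwrite('pics/s1z.png',cv2.resize(im[80:330,180:400],None,fx=3,fy=2.4))"
```

```text
now [0.5   0.083 0.051] t 3.6667 F [-0.546  0.527 -2.738] gap 45.62212961590341 q [  1.606  27.468 108.548  -0.012  43.976 -83.169]
(0.5, 0.084, 0.15, -5) shift [ 0.01  0.04 -3.28] turn [-0.    0.   -0.04] rows 2.363238904629161
```

View pics/s1z.png

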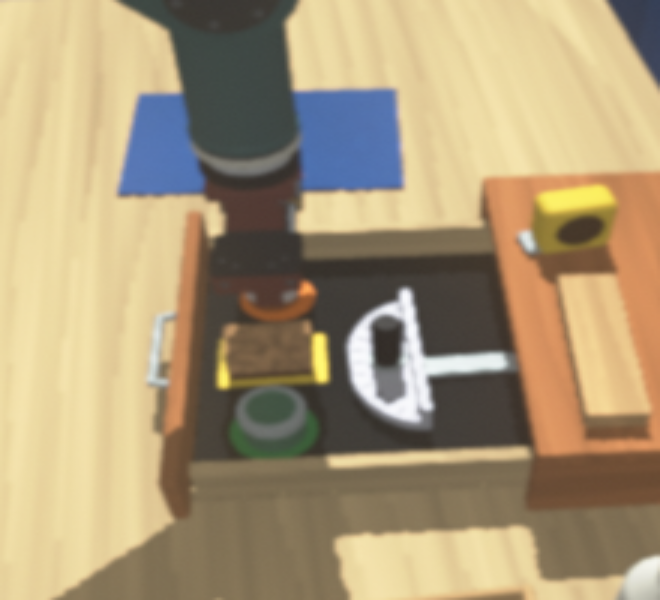

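```bash
python3 -c "
from mv import *
go((.5,.084,.14,-5),(.575,-.357,.14,-5))"
```

```text
now [0.5   0.083 0.051] t 3.6667 F [-0.546  0.527 -2.738] gap 45.62212961590341 q [  1.606  27.468 108.548  -0.012  43.976 -83.169]
(0.5, 0.084, 0.14, -5) shift [ 0.01  0.04 -2.95] turn [-0.    0.   -0.04] rows 2.1234480049285285
(0.575, -0.357, 0.14, -5) shift [ -3.82 -14.38  -2.95] turn [-0.    0.   -0.04] rows 10.90914153960155
```

Emit:
move_arm(steps=[[0, [0, 0, -1.3], [0, 0, 0]], [0, [0, 0, -2.6], [0, 0, 0]], [0, [-0.2, -0.7, -2.9], [0, 0, 0]], [0, [-0.5, -1.9, -2.9], [0, 0, 0]], [0, [-0.85, -3.2, -2.9], [0, 0, 0]], [0, [-1.2, -4.5, -2.9], [0, 0, 0]], [0, [-1.55, -5.8, -2.9], [0, 0, 0]], [0, [-1.9, -7.1, -2.9], [0, 0, 0]], [0, [-2.25, -8.4, -2.9], [0, 0, 0]], [0, [-2.6, -9.7, -2.9], [0, 0, 0]], [0, [-2.95, -11, -2.9], [0, 0, 0]], [0, [-3.2, -12.1, -2.9], [0, 0, 0]]])

```text
time: 4.67
tcp_pos: [0.5628, -0.2902, 0.1377]
tcp_rot: [[-0.996, 0.092, -0.0], [0.092, 0.996, -0.0], [0.0, -0.0, -1.0]]
wrist_force: [0.3, 0.3, -1.4]
finger_gap: 0.0453
```

```bash
python3 -c "
from mv import *
go((.575,-.357,.14,-5),(.575,-.357,.042,-5))"
```

```text
now [ 0.563 -0.29   0.138] t 4.6667 F [ 0.29   0.272 -1.426] gap 45.302803744161785 q [ -33.507   28.784   88.248   -0.032   62.969 -118.229]
(0.575, -0.357, 0.14, -5) shift [-0.61 -2.18 -0.07] turn [-0.01 -0.   -0.05] rows 1.6292932084119862
(0.575, -0.357, 0.042, -5) shift [-0.61 -2.18  3.19] turn [-0.01 -0.   -0.05] rows 2.8148410423422554
```

Emit:
move_arm(steps=[[0, [-0.5, -1.2, 0], [0, 0, 0]], [0, [-0.61, -2.0, 0], [0, 0, 0]], [0, [-0.61, -2.1, 1.0], [0, 0, 0]], [0, [-0.61, -2.1, 2.0], [0, 0, 0]], [0, [-0.61, -2.1, 2.8], [0, 0, 0]], [0, [-0.61, -2.1, 3.0], [0, 0, 0]], [0, [-0.61, -2.1, 3.1], [0, 0, 0]], [0, [-0.61, -2.1, 3.15], [0, 0, 0]], [0, [-0.61, -2.1, 3.15], [0, 0, 0]]])

```text
time: 5.42
tcp_pos: [0.5761, -0.3521, 0.0449]
tcp_rot: [[-0.996, 0.091, 0.001], [0.091, 0.996, -0.001], [-0.001, -0.001, -1.0]]
wrist_force: [0.5, 0.1, -2.1]
finger_gap: 0.0454
```

Still hanging (−2 N). I'll lower 2–3 mm and release.

Emit:
move_arm(steps=[[0, [0, 0, 0.05], [0, 0, 0]], [0, [0, 0, 0.1], [0, 0, 0]], [0, [0, 0, 0.1], [0, 0, 0]]])

```text
time: 5.67
tcp_pos: [0.5758, -0.3519, 0.0417]
tcp_rot: [[-0.996, 0.091, 0.001], [0.091, 0.996, -0.001], [-0.001, -0.001, -1.0]]
wrist_force: [0.0, 1.0, -1.6]
finger_gap: 0.0451
```

Emit:
move_arm(steps=[[0, [0, 0, 0.04], [0, 0, 0]], [0, [0, 0, 0.04], [0, 0, 0]]])

```text
time: 5.83
tcp_pos: [0.5758, -0.352, 0.0412]
tcp_rot: [[-0.996, 0.091, 0.001], [0.091, 0.996, -0.001], [-0.001, -0.001, -1.0]]
wrist_force: [-0.7, 0.8, 6.2]
finger_gap: 0.0454
```

Emit:
move_arm(steps=[[72, [0, 0, 0], [0, 0, 0]], [72, [0, 0, 0], [0, 0, 0]], [72, [0, 0, 0], [0, 0, 0]], [72, [0, 0, -1], [0, 0, 0]], [72, [0, 0, -2.2], [0, 0, 0]], [72, [0, 0, -3], [0, 0, 0]], [72, [0, 0, -3], [0, 0, 0]]])

```text
time: 6.42
tcp_pos: [0.5786, -0.3541, 0.1355]
tcp_rot: [[-0.996, 0.091, 0.008], [0.091, 0.996, -0.006], [-0.008, -0.005, -1.0]]
wrist_force: [0.5, 0.1, -0.2]
finger_gap: 0.0717
```

```bash
python3 -c "
from mv import *
snap('top','t2');go((.488,-.082,.12,-5))
im=load('t2')['color'][:,:,::-1]
cv2.imwrite('pics/t2z.png',cv2.resize(im[140:320,240:530],None,fx=2.6,fy=2.6))"
```

```text
now [ 0.577 -0.353  0.133] t 6.4667 F [ 0.572 -1.345 -0.663] gap 72.03449330118794 q [ -37.298   32.082   82.766   -0.006   64.773 -122.077]
(0.488, -0.082, 0.12, -5) shift [3.79 8.73 0.38] turn [-0.04  0.06 -0.04] rows 6.854890561277393
```

View pics/t2z.png

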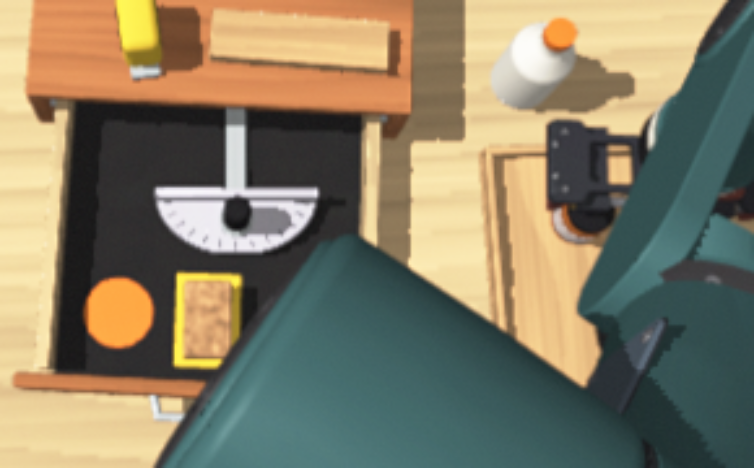

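The jar stands in the tray at about (585,222) in the crop. The orange place (118,313) is clear. Next is the tin.

Emit:
move_arm(steps=[[70, [0.5, 1.1, 0.2], [0, 0, 0]], [70, [1.0, 2.3, 0.38], [0, 0, 0]], [70, [2.3, 5.2, 0.38], [0, 0, 0]], [70, [2.3, 5.2, 0.38], [0, 0, 0]], [70, [3.79, 8.73, 0.38], [0, 0, 0]], [70, [3.79, 8.73, 0.38], [0, 0, 0]], [70, [3.79, 8.73, 0.38], [0, 0, 0]], [70, [3.79, 8.73, 0.38], [0, 0, 0]], [70, [3.79, 8.73, 0.38], [0, 0, 0]], [70, [3.79, 8.73, 0.38], [0, 0, 0]]])

```text
time: 7.3
tcp_pos: [0.486, -0.0806, 0.1176]
tcp_rot: [[-0.996, 0.09, -0.0], [0.09, 0.996, -0.0], [0.0, -0.0, -1.0]]
wrist_force: [0.2, -0.8, 0.1]
finger_gap: 0.0701
```

```bash
python3 -c "
from mv import *
go((.488,-.082,.034,-5))"
```

```text
now [ 0.486 -0.081  0.118] t 7.3 F [ 0.22  -0.764  0.113] gap 70.13211430008762 q [ -17.438   20.463  107.264   -0.037   52.287 -102.27 ]
(0.488, -0.082, 0.034, -5) shift [-0.07 -0.04  2.79] turn [-0.01 -0.   -0.03] rows 2.006355548485809
```

Emit:
move_arm(steps=[[70, [-0.07, -0.04, 1.3], [0, 0, 0]], [70, [-0.07, -0.04, 2.6], [0, 0, 0]], [70, [-0.07, -0.04, 2.65], [0, 0, 0]], [70, [-0.07, -0.04, 2.65], [0, 0, 0]], [0, [-0.07, -0.04, 2.65], [0, 0, 0]], [0, [-0.07, -0.04, 2.65], [0, 0, 0]], [0, [-0.07, -0.04, 2.65], [0, 0, 0]], [0, [-0.07, -0.04, 2.65], [0, 0, 0]], [0, [-0.07, -0.04, 2.65], [0, 0, 0]]])

```text
time: 8.05
tcp_pos: [0.4894, -0.0827, 0.0405]
tcp_rot: [[-0.996, 0.091, 0.004], [0.091, 0.996, -0.002], [-0.004, -0.001, -1.0]]
wrist_force: [-0.4, -1.4, 7.4]
finger_gap: 0.0513
```

```bash
python3 -c "
from mv import *
go((.488,-.082,.13,-5),(.43,-.352,.13,-5))"
```

```text
now [ 0.489 -0.083  0.04 ] t 8.05 F [-0.362 -1.385  7.445] gap 51.345590193086494 q [ -17.547   27.912  110.476   -0.039   41.385 -102.311]
(0.488, -0.082, 0.13, -5) shift [ 0.04  0.01 -2.98] turn [-0.01  0.04 -0.04] rows 2.1473356927474416
(0.43, -0.352, 0.13, -5) shift [ 1.15 -9.12 -2.98] turn [-0.01  0.04 -0.04] rows 6.953898384324308
```

Emit:
move_arm(steps=[[0, [0, 0, -0.3], [0, 0, 0]], [0, [0, 0, -1.5], [0, 0, 0]], [0, [0, 0, -2.8], [0, 0, 0]], [0, [0.1, -0.7, -3], [0, 0, 0]], [0, [0.2, -2.0, -3], [0, 0, 0]], [0, [0.4, -3.3, -3], [0, 0, 0]], [0, [0.6, -4.6, -3], [0, 0, 0]], [0, [0.75, -5.9, -3], [0, 0, 0]], [0, [0.9, -7.2, -3], [0, 0, 0]], [0, [1.05, -8.4, -3], [0, 0, 0]], [0, [1.15, -9.1, -3], [0, 0, 0]], [0, [1.15, -9.1, -3], [0, 0, 0]]])

```text
time: 9.05
tcp_pos: [0.4284, -0.3555, 0.13]
tcp_rot: [[-0.996, 0.094, 0.002], [0.094, 0.996, -0.004], [-0.002, -0.004, -1.0]]
wrist_force: [0.3, 0.1, -1.8]
finger_gap: 0.0514
```

```bash
python3 -c "
from mv import *
go((.43,-.352,.034,-5))"
```

```text
now [ 0.428 -0.356  0.13 ] t 9.05 F [ 0.348  0.117 -1.785] gap 51.44350819843654 q [ -46.752   23.786   98.862   -0.09    57.13  -131.298]
(0.43, -0.352, 0.034, -5) shift [-0.04  0.13  3.2 ] turn [-0.04  0.02 -0.08] rows 2.303105017093796
```

Emit:
move_arm(steps=[[0, [-0.04, 0.1, 1.2], [0, 0, 0]], [0, [-0.04, 0.1, 2.4], [0, 0, 0]], [0, [-0.04, 0.1, 2.9], [0, 0, 0]], [0, [-0.04, 0.1, 3.05], [0, 0, 0]], [0, [-0.04, 0.1, 3.15], [0, 0, 0]], [0, [-0.04, 0.1, 3.2], [0, 0, 0]], [0, [-0.04, 0.1, 3.2], [0, 0, 0]]])

```text
time: 9.63
tcp_pos: [0.4299, -0.3465, 0.0345]
tcp_rot: [[-0.996, 0.09, -0.001], [0.09, 0.996, 0.001], [0.001, 0.001, -1.0]]
wrist_force: [-0.7, 0.6, -1.0]
finger_gap: 0.0514
```

Emit:
move_arm(steps=[[0, [0, 0, 0.06], [0, 0, 0]], [0, [0, 0, 0.06], [0, 0, 0]]])

```text
time: 9.8
tcp_pos: [0.4306, -0.3472, 0.0338]
tcp_rot: [[-0.996, 0.09, 0.001], [0.09, 0.996, -0.0], [-0.001, -0.0, -1.0]]
wrist_force: [-3.4, 5.3, 14.3]
finger_gap: 0.0512
```

Contact. Release, lift, then go to the block.

Emit:
move_arm(steps=[[74, [0, 0, 0], [0, 0, 0]], [74, [0, 0, 0], [0, 0, 0]], [74, [0, 0, 0], [0, 0, 0]], [74, [0, 0, -1], [0, 0, 0]], [74, [0, 0, -2.2], [0, 0, 0]], [74, [0, 0, -3], [0, 0, 0]], [74, [0, 0, -3], [0, 0, 0]], [74, [0, 0, -3], [0, 0, 0]]])

```text
time: 10.47
tcp_pos: [0.4314, -0.3488, 0.1227]
tcp_rot: [[-0.996, 0.091, 0.003], [0.091, 0.996, -0.003], [-0.003, -0.003, -1.0]]
wrist_force: [-0.6, -1.0, 0.0]
finger_gap: 0.0739
```

```bash
python3 -c "
from mv import *
go((.491,.002,.12,-4))"
```

```text
now [ 0.431 -0.349  0.123] t 10.4667 F [-0.598 -0.988  0.009] gap 73.91049347431355 q [ -46.093   24.184   99.512   -0.005   56.049 -130.878]
(0.491, 0.002, 0.12, -4) shift [-0.92 11.83  0.06] turn [-0.03  0.04 -0.24] rows 8.534360695499561
```

Emit:
move_arm(steps=[[74, [-0.1, 0.7, 0], [0, 0, 0]], [74, [-0.9, 11.9, 0.06], [0, 0, -0.24]], [74, [-0.9, 11.9, 0.06], [0, 0, -0.24]], [74, [-0.9, 11.9, 0.06], [0, 0, -0.24]], [74, [-0.9, 11.9, 0.06], [0, 0, -0.24]], [74, [-0.9, 11.9, 0.06], [0, 0, -0.24]], [74, [-0.9, 11.9, 0.06], [0, 0, -0.24]], [74, [-0.9, 11.9, 0.06], [0, 0, -0.24]], [74, [-0.9, 11.9, 0.06], [0, 0, -0.24]], [74, [-0.9, 11.9, 0.06], [0, 0, -0.24]], [74, [-0.9, 11.9, 0.06], [0, 0, -0.24]]])

```text
time: 11.38
tcp_pos: [0.4887, 0.0076, 0.1179]
tcp_rot: [[-0.998, 0.065, -0.002], [0.065, 0.998, 0.0], [0.002, 0.0, -1.0]]
wrist_force: [0.0, -0.4, 0.5]
finger_gap: 0.0742
```

```bash
python3 -c "
from mv import *
go((.491,.002,.036,-4))"
```

```text
now [0.489 0.008 0.118] t 11.3833 F [ 0.026 -0.365  0.546] gap 74.17130325260197 q [ -7.209  20.223 107.637  -0.002  52.272 -93.463]
(0.491, 0.002, 0.036, -4) shift [-0.1  -0.18  2.73] turn [ 0.   -0.03  0.05] rows 1.9691006243553726
```

Emit:
move_arm(steps=[[74, [-0.1, -0.15, 1.3], [0, 0, 0.05]], [74, [-0.1, -0.15, 2.6], [0, 0, 0.05]], [74, [-0.1, -0.15, 2.7], [0, 0, 0.05]], [74, [-0.1, -0.15, 2.7], [0, 0, 0.05]], [0, [-0.1, -0.15, 2.7], [0, 0, 0.05]], [0, [-0.1, -0.15, 2.7], [0, 0, 0.05]], [0, [-0.1, -0.15, 2.7], [0, 0, 0.05]], [0, [-0.1, -0.15, 2.7], [0, 0, 0.05]], [0, [-0.1, -0.15, 2.7], [0, 0, 0.05]], [0, [-0.1, -0.15, 2.7], [0, 0, 0.05]]], newtons=15)

```text
time: 12.22
tcp_pos: [0.4931, 0.0004, 0.0393]
tcp_rot: [[-0.997, 0.074, 0.002], [0.074, 0.997, -0.0], [-0.002, -0.0, -1.0]]
wrist_force: [-1.5, -1.6, 8.1]
finger_gap: 0.044
```

```bash
python3 -c "
from mv import *
go((.491,.002,.13,-3),(.503,-.35,.13,-3))"
```

```text
now [0.493 0.    0.039] t 12.2167 F [-1.509 -1.622  8.083] gap 43.992002357217736 q [ -7.973  27.896 110.853  -0.016  41.121 -93.704]
(0.491, 0.002, 0.13, -3) shift [ 0.07  0.05 -3.02] turn [-0.    0.03 -0.25] rows 2.1766635545071837
(0.503, -0.35, 0.13, -3) shift [ -1.2  -11.63  -3.02] turn [-0.    0.03 -0.25] rows 8.684106631151456
```

Emit:
move_arm(steps=[[0, [0, 0, -0.3], [0, 0, 0]], [0, [0, 0, -1.5], [0, 0, 0]], [0, [0, 0, -2.8], [0, 0, 0]], [0, [-0.1, -0.8, -3], [0, 0, 0]], [0, [-0.2, -2.1, -3], [0, 0, 0]], [0, [-0.4, -3.4, -3], [0, 0, 0]], [0, [-0.5, -4.7, -3], [0, 0, 0]], [0, [-0.6, -6.0, -3], [0, 0, 0]], [0, [-0.75, -7.3, -3], [0, 0, -0.2]], [0, [-0.9, -8.6, -3], [0, 0, -0.2]], [0, [-1.0, -9.9, -3], [0, 0, -0.2]], [0, [-1.1, -10.8, -3], [0, 0, -0.2]]])

```text
time: 13.22
tcp_pos: [0.5009, -0.3286, 0.1291]
tcp_rot: [[-0.998, 0.058, 0.001], [0.058, 0.998, -0.002], [-0.001, -0.002, -1.0]]
wrist_force: [1.4, -0.3, -0.8]
finger_gap: 0.0441
```

```bash
python3 -c "
from mv import *
go((.503,-.35,.034,-3))"
```

```text
now [ 0.501 -0.329  0.129] t 13.2167 F [ 1.355 -0.29  -0.791] gap 44.14564177507337 q [ -39.839   26.871   93.354   -0.055   59.666 -126.484]
(0.503, -0.35, 0.034, -3) shift [-0.11 -0.7   3.17] turn [-0.02  0.01 -0.07] rows 2.3373739361952204
```

Emit:
move_arm(steps=[[0, [-0.1, -0.6, 0.2], [0, 0, 0]], [0, [-0.1, -0.7, 1.4], [0, 0, 0]], [0, [-0.1, -0.7, 2.4], [0, 0, 0]], [0, [-0.1, -0.7, 2.9], [0, 0, 0]], [0, [-0.1, -0.7, 3.05], [0, 0, 0]], [0, [-0.1, -0.7, 3.15], [0, 0, 0]], [0, [-0.1, -0.7, 3.2], [0, 0, 0]], [0, [-0.1, -0.7, 3.2], [0, 0, 0]]])

```text
time: 13.88
tcp_pos: [0.5028, -0.3453, 0.0333]
tcp_rot: [[-0.998, 0.056, -0.0], [0.056, 0.998, 0.0], [0.0, 0.0, -1.0]]
wrist_force: [-0.2, -0.5, -0.2]
finger_gap: 0.044
```

Emit:
move_arm(steps=[[0, [0, 0, 0.03], [0, 0, 0]], [60, [0, 0, 0.03], [0, 0, 0]], [70, [0, 0, 0.03], [0, 0, 0]], [70, [0, 0, 0.03], [0, 0, 0]], [70, [0, 0, 0], [0, 0, 0]], [70, [0, 0, -1], [0, 0, 0]], [70, [0, 0, -2.2], [0, 0, 0]], [70, [0, 0, -3.4], [0, 0, 0]], [70, [0, 0, -4.5], [0, 0, 0]], [70, [0, 0, -4.5], [0, 0, 0]], [70, [0, 0, -4.5], [0, 0, 0]]])

```text
time: 14.8
tcp_pos: [0.5042, -0.3473, 0.1696]
tcp_rot: [[-0.998, 0.057, 0.004], [0.057, 0.998, -0.004], [-0.004, -0.003, -1.0]]
wrist_force: [-0.2, -0.0, 0.7]
finger_gap: 0.0701
```

```bash
python3 -c "
from mv import *
snap('wrist','w2');go((.582,-.028,.20,88),(.582,-.028,.2,-92))"
```

```text
now [ 0.503 -0.346  0.168] t 14.85 F [-1.308  0.181 -0.074] gap 69.66325257823806 q [ -41.016   25.205   89.705   -0.005   65.003 -127.746]
(0.582, -0.028, 0.2, 88) shift [-2.02 10.74 -1.09] turn [ -0.02   0.   -18.25] rows 7.901550637301162
(0.582, -0.028, 0.2, -92) shift [-2.02 10.74 -1.09] turn [ 0.    0.02 17.75] rows 7.901550637301162
```

View pics/w2.png

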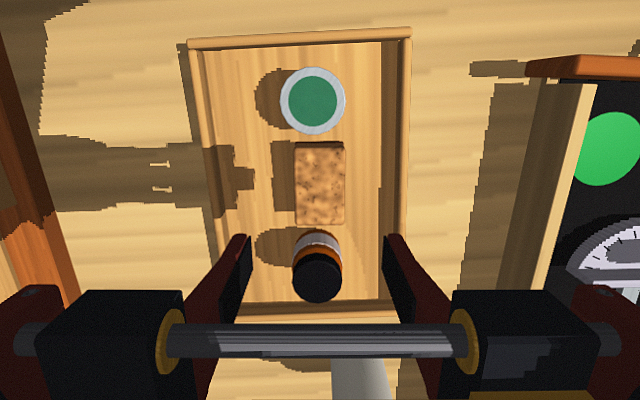

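Emit:
move_arm(steps=[[70, [0, 0.5, -1.1], [0, 0, 1]], [70, [-0.5, 2, -1.1], [0, 0, 2.4]], [70, [-1, 4, -1.1], [0, 0, 3.8]], [70, [-1.5, 6, -1.1], [0, 0, 5.2]], [70, [-2, 8, -1.1], [0, 0, 6.6]], [70, [-2, 10, -1.1], [0, 0, 8]], [70, [-2, 10.7, -1.1], [0, 0, 9.4]], [70, [-2, 10.7, -1.1], [0, 0, 10.8]], [70, [-2, 10.7, -1.1], [0, 0, 12.2]], [70, [-2, 10.7, -1.1], [0, 0, 13.6]], [70, [-2, 10.7, -1.1], [0, 0, 15]], [70, [-2, 10.7, -1.1], [0, 0, 16.4]]])

```text
time: 15.85
tcp_pos: [0.5796, -0.0276, 0.1977]
tcp_rot: [[-0.106, 0.994, -0.004], [0.994, 0.106, 0.001], [0.001, -0.004, -1.0]]
wrist_force: [0.4, 0.2, -1.0]
finger_gap: 0.0697
```

Emit:
move_arm(steps=[[50, [0, 0, 0], [0, 0, 1.2]], [50, [0, 0, 0], [0, 0, 1.35]], [50, [0, 0, 0], [0, 0, 1.35]], [50, [0, 0, 0], [0, 0, 1.35]]])

```text
time: 16.18
tcp_pos: [0.5803, -0.029, 0.1989]
tcp_rot: [[0.005, 1.0, -0.002], [1.0, -0.005, 0.0], [0.0, -0.002, -1.0]]
wrist_force: [-0.2, -0.2, -0.3]
finger_gap: 0.0505
```

```bash
python3 -c "
from mv import *
snap('wrist','w3');snap('top','t3');go((.582,-.028,.2,-92.3))"
```

```text
now [ 0.581 -0.029  0.199] t 16.2833 F [0.244 0.054 0.263] gap 50.23247706289998 q [-9.674 21.118 91.408 -0.007 67.539 -9.336]
(0.582, -0.028, 0.2, -92.3) shift [ 0.04  0.04 -0.02] turn [-0.01 -0.    0.39] rows 0.04397971270625161
```

View pics/w3.png

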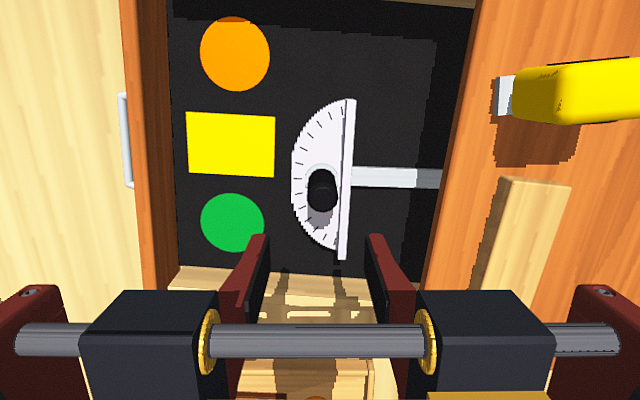

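View pics/t3.png

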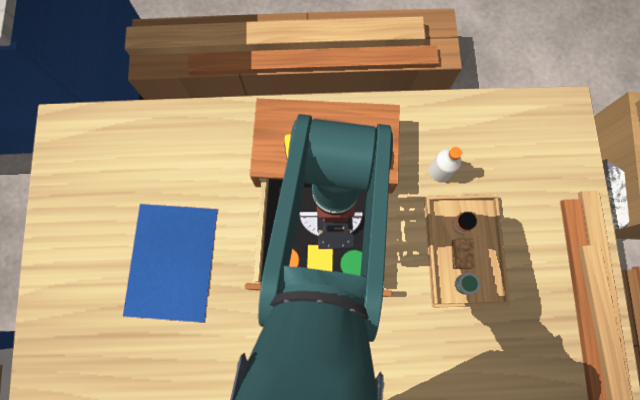

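The wrist view shows the empty places: orange (235,54), yellow (231,145) and green (232,223). The gauge handle is at (322,188). I'll measure these.

Run:
```python
from h import *
np.set_printoptions(precision=4,suppress=True)
c=load('w3'); hsv=cv2.cvtColor(c['color'],cv2.COLOR_RGB2HSV)
def big(m):
    m=m.astype(np.uint8);m[265:]=0;m[:,:165]=0;m[:,470:]=0
    return max(cv2.findContours(m,0,1)[0],key=cv2.contourArea)
H,S,V=[hsv[...,i].astype(int) for i in range(3)]
for n,lo,hi in (('jar',8,18),('block',25,35),('tin',50,80)):
    m=(H>=lo)&(H<=hi)&(S>180)&(V>120)
    if n=='jar': m[:,:190]=0; m[100:]=0
    ct=big(m); print(n,cv2.boundingRect(ct),cv2.contourArea(ct))
    P=plane(c,ct.reshape(-1,2),.014)[:,:2].astype(np.float32)
    print('  ',cv2.minAreaRect(P*1000), cv2.minEnclosingCircle(P*1000))
im=c['color'][:,:,::-1]
cv2.imwrite('pics/w3z.png',cv2.resize(im[90:270,280:450],None,fx=4,fy=3.3,interpolation=cv2.INTER_CUBIC))
```

```text
jar (205, 17, 43, 15) 124.0
   ((497.8096618652344, 112.19081115722656), (39.689327239990234, 7.278074264526367), 11.47287368774414) ((498.45062255859375, 109.03269958496094), 19.84913444519043)
block (186, 112, 89, 65) 5027.0
   ((493.9456481933594, 0.9171047210693359), (60.189998626708984, 85.8763198852539), 86.36993408203125) ((493.7799072265625, 0.9377425909042358), 51.77437210083008)
tin (200, 193, 64, 59) 2705.5
   ((487.0304260253906, -81.41011047363281), (68.04481506347656, 63.764076232910156), 44.202049255371094) ((488.4324645996094, -82.87577056884766), 34.159759521484375)
```

View pics/w3z.png

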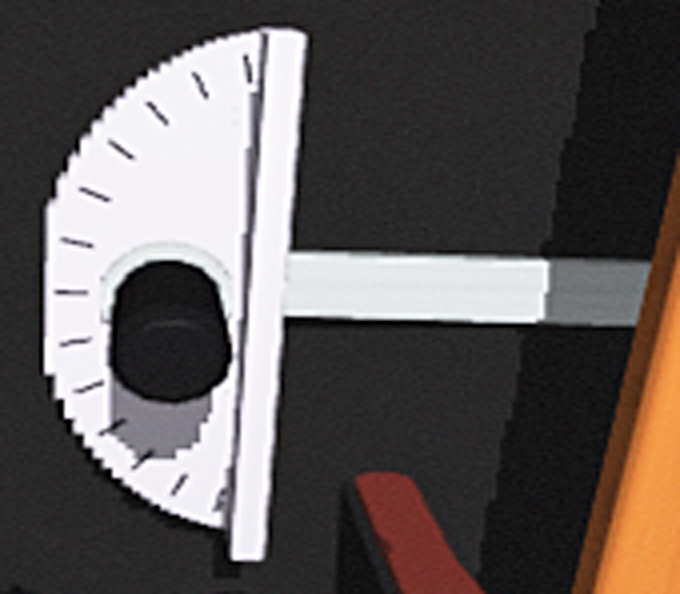

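Run:
```python
from h import *
np.set_printoptions(precision=4,suppress=True)
c=load('w3'); hsv=cv2.cvtColor(c['color'],cv2.COLOR_RGB2HSV)
H,S,V=[hsv[...,i].astype(int) for i in range(3)]
print(hsv[54,235],hsv[54,160])
m=((H<25)&(V>150)&(S>120)).astype(np.uint8); m[:,:185]=0;m[105:]=0;m[:,290:]=0
n,l,st,_=cv2.connectedComponentsWithStats(m);print(st)
ct=max(cv2.findContours(m,0,1)[0],key=cv2.contourArea);P=plane(c,ct.reshape(-1,2),.014)[:,:2].astype(np.float32)
print('jar',cv2.minEnclosingCircle(P*1000),P.mean(0))
Z=lambda pts:[(280+(u+.5)/4-.5,90+(v+.5)/3.3-.5) for u,v in pts]
print('handle',plane(c,Z([(172,362)]),.097))
P=plane(c,Z([(285,31),(248,560)]),.056);d=P[0]-P[1];print('fence',P,np.degrees(np.arctan2(-d[0],d[1])),np.linalg.norm(d))
P=plane(c,Z([(287,285),(547,292)]),.022);d=P[1]-P[0];print('bar',P,np.degrees(np.arctan2(d[1],d[0])))
```

```text
[ 20 255 255] [ 13 191  84]
[[     0      0    640    400 251896]
 [   200     17     70     74   4104]]
jar ((504.2523498535156, 84.67303466796875), 32.441585540771484) [0.5043 0.0853]
handle [[ 0.5847 -0.0289  0.097 ]]
fence [[ 0.6088  0.0457  0.056 ]
 [ 0.6038 -0.1039  0.056 ]] -1.9149910855605066 0.14969246896614596
bar [[ 0.6144 -0.0293  0.022 ]
 [ 0.6796 -0.0317  0.022 ]] -2.0999135149147423
```

```bash
python3 -c "
from mv import *
go((.584,-.0285,.078,-92.1))"
```

```text
now [ 0.581 -0.029  0.199] t 16.2833 F [0.244 0.054 0.263] gap 50.23247706289998 q [-9.674 21.118 91.408 -0.007 67.539 -9.336]
(0.584, -0.0285, 0.078, -92.1) shift [0.02 0.12 4.05] turn [-0.01 -0.    0.35] rows 2.9138491744371677
```

Emit:
move_arm(steps=[[50, [0, 0.12, 1], [0, 0, 0.35]], [50, [0, 0.12, 2.2], [0, 0, 0.35]], [50, [0, 0.12, 3.4], [0, 0, 0.35]], [50, [0, 0.12, 3.95], [0, 0, 0.35]], [50, [0, 0.12, 4.05], [0, 0, 0.35]], [50, [0, 0.12, 4.05], [0, 0, 0.35]], [50, [0, 0.12, 4.05], [0, 0, 0.35]]], newtons=30)

```text
time: 16.87
tcp_pos: [0.5855, -0.0293, 0.0795]
tcp_rot: [[0.038, 0.999, 0.001], [0.999, -0.038, -0.0], [-0.0, 0.001, -1.0]]
wrist_force: [1.2, -0.1, -0.2]
finger_gap: 0.0502
```

Emit:
move_arm(steps=[[0, [0, 0, 0], [0, 0, 0]], [0, [0, 0, 0], [0, 0, 0]], [0, [0, 0, 0], [0, 0, 0]], [0, [0, 0, 0], [0, 0, 0]], [0, [0, 0, 0], [0, 0, 0]], [0, [0, 0, 0], [0, 0, 0]], [0, [0, 0, 0], [0, 0, 0]]], newtons=45)

```text
time: 17.45
tcp_pos: [0.5848, -0.0291, 0.0795]
tcp_rot: [[0.038, 0.999, 0.001], [0.999, -0.038, -0.0], [-0.0, 0.001, -1.0]]
wrist_force: [-1.6, 0.3, 6.6]
finger_gap: 0.025
```

Emit:
move_arm(steps=[[0, [0, 0, -0.04], [0, 0, 0]], [0, [0, -0.3, -0.05], [0, 0, 0]], [0, [0, -0.7, -0.05], [0, 0, 0]], [0, [0, -1.1, -0.05], [0, 0, 0]], [0, [0, -1.5, -0.05], [0, 0, 0]], [0, [0, -1.9, -0.05], [0, 0, 0]], [0, [0, -2.3, -0.05], [0, 0, 0]], [0, [0, -2.7, -0.05], [0, 0, 0]], [0, [0, -3.1, -0.05], [0, 0, 0]], [0, [0, -3.35, -0.05], [0, 0, 0]], [0, [0, -3.35, -0.05], [0, 0, 0]], [0, [0, -3.35, -0.05], [0, 0, 0]]])

```text
time: 18.45
tcp_pos: [0.4837, -0.0252, 0.08]
tcp_rot: [[0.038, 0.999, -0.001], [0.999, -0.038, 0.0], [0.0, -0.001, -1.0]]
wrist_force: [-0.6, -0.7, -3.8]
finger_gap: 0.0252
```

```bash
python3 -c "
from mv import *
snap('wrist','w4');snap('side','s4');go((.486,-.026,.2,-92.1))"
```

```text
now [ 0.485 -0.025  0.08 ] t 18.55 F [ 0.24  -0.021 -4.46 ] gap 24.90259246489765 q [-11.148  23.425 110.049  -0.007  46.474  -8.957]
(0.486, -0.026, 0.2, -92.1) shift [-0.02  0.04 -4.  ] turn [ 0.01  0.   -0.02] rows 2.874512375278169
```

View pics/w4.png

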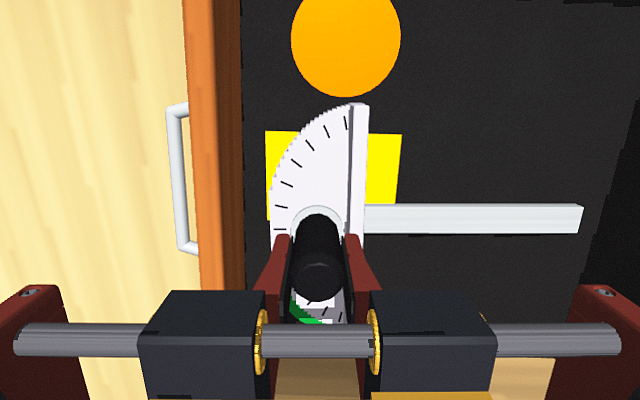

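View pics/s4.png

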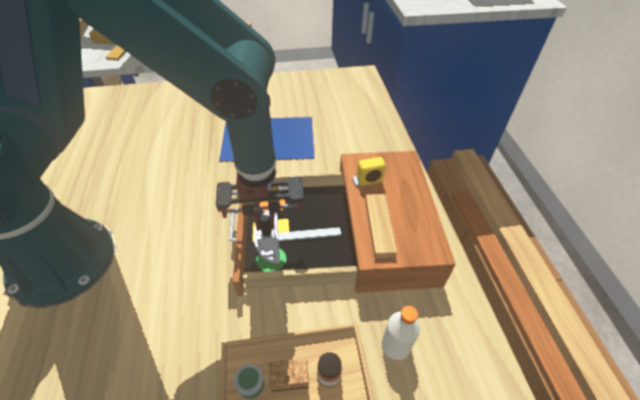

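The bar's free end (583,218 wrist; 340,232 side) is clear of the cabinet edge, so I can lift straight up.

Emit:
move_arm(steps=[[0, [0, 0, -0.4], [0, 0, 0]], [0, [0, 0, -0.9], [0, 0, 0]], [0, [0, 0, -1.5], [0, 0, 0]], [0, [0, 0, -2.1], [0, 0, 0]], [0, [0, 0, -2.7], [0, 0, 0]], [0, [0, 0, -3.3], [0, 0, 0]], [0, [0, 0, -3.7], [0, 0, 0]], [0, [0, 0, -4], [0, 0, 0]], [0, [0, 0, -4], [0, 0, 0]]])

```text
time: 19.3
tcp_pos: [0.4859, -0.0255, 0.2017]
tcp_rot: [[0.038, 0.999, 0.004], [0.999, -0.038, -0.001], [-0.001, 0.004, -1.0]]
wrist_force: [-0.5, -0.1, -3.7]
finger_gap: 0.0253
```

```bash
python3 -c "
from mv import *
snap('wrist','w5');snap('side','s5');go((.435,.378,.2,-96))
im=load('s5')['color'][:,:,::-1]
cv2.imwrite('pics/s5z.png',cv2.resize(im[80:330,180:400],None,fx=3,fy=2.4))"
```

```text
now [ 0.484 -0.025  0.2  ] t 19.4 F [-0.295  0.479 -5.286] gap 25.013779251060512 q [-11.147  13.432 103.046  -0.009  63.52   -8.958]
(0.435, 0.378, 0.2, -96) shift [13.37 -2.16 -0.01] turn [0.   0.   0.76] rows 9.742601101206862
```

View pics/w5.png

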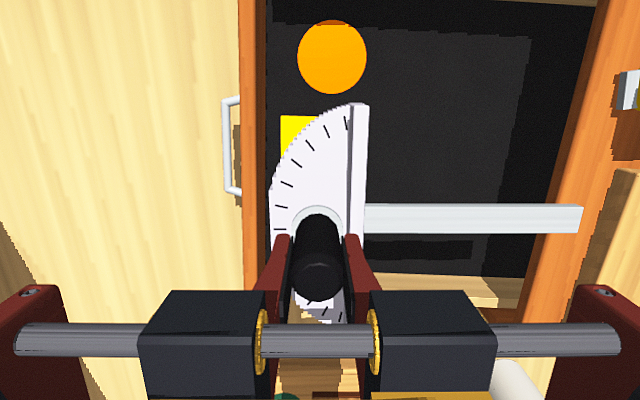

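View pics/s5z.png

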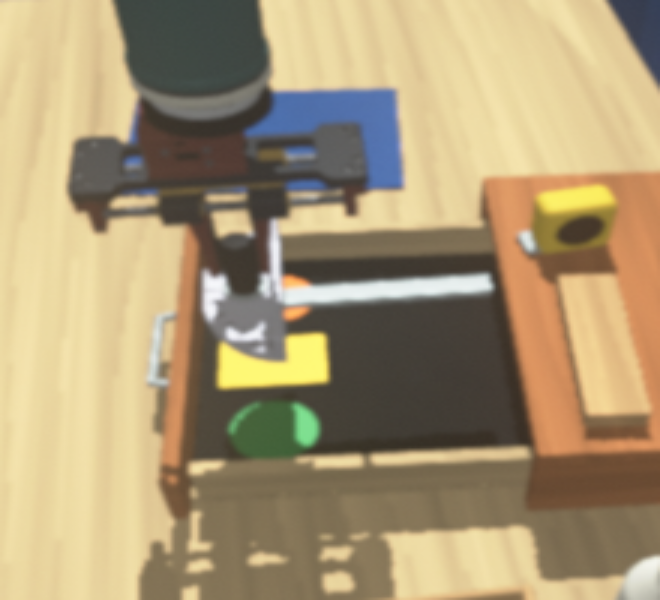

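Run:
```python
from h import *
np.set_printoptions(precision=4,suppress=True)
for t in('side0','s4'):
    c=load(t);hsv=cv2.cvtColor(c['color'],cv2.COLOR_RGB2HSV)
    m=((hsv[...,0]>100)&(hsv[...,0]<125)&(hsv[...,1]>120)).astype(np.uint8);m[:105]=0;m[170:]=0;m[:,:200]=0;m[:,325:]=0
    if t=='s4': continue
    cnt=max(cv2.findContours(m,0,1)[0],key=cv2.contourArea)
    q=cv2.approxPolyDP(cnt,4,True).reshape(-1,2);P=plane(c,q,.004);print(q,P,P.mean(0))
```

```text
[[309 119]
 [227 121]
 [221 159]
 [312 156]] [[0.6504 0.4373 0.004 ]
 [0.3874 0.4661 0.004 ]
 [0.3699 0.287  0.004 ]
 [0.6343 0.2601 0.004 ]] [0.5105 0.3626 0.004 ]
```

Emit:
move_arm(steps=[[0, [0.5, -0.1, 0], [0, 0, 0.1]], [0, [1.5, -0.3, 0], [0, 0, 0.2]], [0, [2.7, -0.5, 0], [0, 0, 0.4]], [0, [3.9, -0.7, 0], [0, 0, 0.6]], [0, [5.1, -0.9, 0], [0, 0, 0.76]], [0, [6.3, -1.1, 0], [0, 0, 0.76]], [0, [7.5, -1.3, 0], [0, 0, 0.76]], [0, [8.7, -1.5, 0], [0, 0, 0.76]], [0, [9.9, -1.7, 0], [0, 0, 0.76]], [0, [11.1, -1.9, 0], [0, 0, 0.76]], [0, [12.3, -2.1, 0], [0, 0, 0.76]], [0, [13.2, -2.15, 0], [0, 0, 0.76]]])

```text
time: 20.4
tcp_pos: [0.433, 0.3754, 0.1984]
tcp_rot: [[0.103, 0.995, -0.003], [0.995, -0.103, -0.001], [-0.001, -0.003, -1.0]]
wrist_force: [0.1, -0.1, -3.6]
finger_gap: 0.0252
```

Emit:
move_arm(steps=[[0, [0.1, 0, 0], [0, 0, 0]], [0, [0.1, 0, 0], [0, 0, 0]], [0, [0.1, 0, 0], [0, 0, 0]]])

```text
time: 20.65
tcp_pos: [0.4344, 0.375, 0.1986]
tcp_rot: [[0.104, 0.995, -0.002], [0.995, -0.104, -0.002], [-0.003, -0.002, -1.0]]
wrist_force: [0.0, -0.8, -4.4]
finger_gap: 0.0251
```

```bash
python3 -c "
from mv import *
snap('wrist','w6');snap('top','t6');snap('side','s6');go((.435,.378,.2,-96))"
```

```text
now [0.435 0.374 0.199] t 20.8 F [-0.295 -0.236 -4.618] gap 25.10862018653072 q [33.836 20.547 92.323 -0.025 67.226 39.91 ]
(0.435, 0.378, 0.2, -96) shift [ 0.12 -0.01 -0.02] turn [-0.01  0.02 -0.01] rows 0.0879670014314542
```

View pics/w6.png

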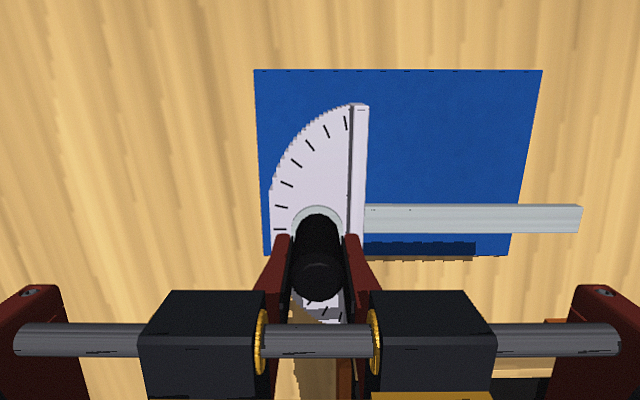

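View pics/t6.png

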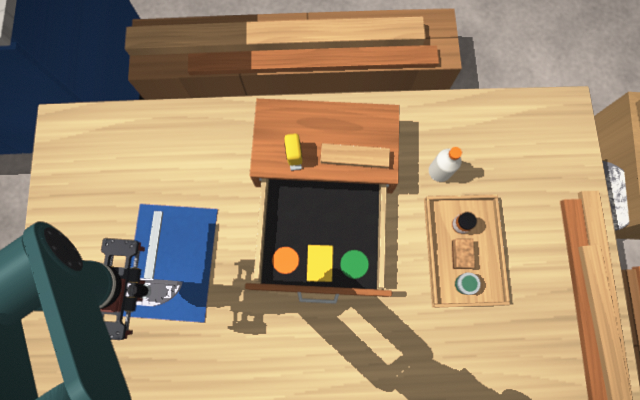

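Run:
```python
from h import *
np.set_printoptions(precision=4,suppress=True)
c=load('w6');hsv=cv2.cvtColor(c['color'],cv2.COLOR_RGB2HSV)
P=plane(c,[(254,69.5),(542.5,69.5),(511,256),(264,255)],.004);print(P,P.mean(0))
for a,b in((0,1),(3,2)):
    d=P[b]-P[a];print(np.degrees(np.arctan2(d[1],d[0])),np.linalg.norm(d))
for a,b in((3,0),(2,1)):
    d=P[b]-P[a];print(np.degrees(np.arctan2(-d[0],d[1])),np.linalg.norm(d))
# gauge bar end at held height (underside ~.0? bar top z = tcp z -.0655+.022-... )
zb=.199-.0795+.022
B=plane(c,[(366,219),(582,219)],zb);print(B, np.degrees(np.arctan2(B[1,1]-B[0,1],B[1,0]-B[0,0])))
```

```text
[[0.3843 0.4809 0.004 ]
 [0.6607 0.4531 0.004 ]
 [0.6447 0.2533 0.004 ]
 [0.364  0.2836 0.004 ]] [0.5134 0.3677 0.004 ]
-5.757126183851818 0.27777191825209985
-6.155140347158536 0.28234378908677243
-5.869078028229099 0.19837798232760037
-4.562574873349753 0.20038248251898672
[[0.4666 0.3731 0.1415]
 [0.6091 0.3583 0.1415]] -5.905589382768629
```

```bash
python3 -c "
from mv import *
go((.4385,.376,.1,-96),(.4385,.376,.072,-96))"
```

```text
now [0.435 0.374 0.199] t 20.8 F [-0.295 -0.236 -4.618] gap 25.10862018653072 q [33.836 20.547 92.323 -0.025 67.226 39.91 ]
(0.4385, 0.376, 0.1, -96) shift [0.07 0.11 3.32] turn [-0.01  0.02 -0.01] rows 2.3875582396758275
(0.4385, 0.376, 0.072, -96) shift [0.07 0.11 4.25] turn [-0.01  0.02 -0.01] rows 3.0586257066095413
```

Emit:
move_arm(steps=[[0, [0.07, 0.11, 0.6], [0, 0, 0]], [0, [0.07, 0.11, 1.5], [0, 0, 0]], [0, [0.07, 0.11, 2.4], [0, 0, 0]], [0, [0.07, 0.11, 3.2], [0, 0, 0]], [0, [0.07, 0.11, 3.7], [0, 0, 0]], [0, [0.07, 0.11, 4.0], [0, 0, 0]], [0, [0.07, 0.11, 4.1], [0, 0, 0]], [0, [0.07, 0.11, 4.15], [0, 0, 0]], [0, [0.07, 0.11, 4.15], [0, 0, 0]], [0, [0.07, 0.11, 4.15], [0, 0, 0]]])

```text
time: 21.63
tcp_pos: [0.4396, 0.378, 0.0767]
tcp_rot: [[0.105, 0.995, 0.002], [0.995, -0.105, 0.001], [0.001, 0.002, -1.0]]
wrist_force: [0.6, 0.4, -3.7]
finger_gap: 0.025
```

```bash
python3 -c "
from mv import *
go((.4385,.376,.07,-96))"
```

```text
now [0.44  0.378 0.077] t 21.6333 F [ 0.607  0.379 -3.678] gap 25.034339865746407 q [33.872 29.503 98.279 -0.005 52.099 39.878]
(0.4385, 0.376, 0.07, -96) shift [-0.07 -0.03  0.22] turn [ 0.02 -0.01 -0.  ] rows 0.169612888941544
```

Emit:
move_arm(steps=[[0, [-0.05, -0.03, 0.1], [0, 0, 0]], [0, [-0.05, -0.03, 0.18], [0, 0, 0]], [0, [-0.05, -0.03, 0.2], [0, 0, 0]], [0, [-0.05, -0.03, 0.2], [0, 0, 0]]])

```text
time: 21.97
tcp_pos: [0.4376, 0.3762, 0.0696]
tcp_rot: [[0.104, 0.995, 0.0], [0.995, -0.104, -0.0], [-0.0, 0.0, -1.0]]
wrist_force: [1.0, -0.3, -3.7]
finger_gap: 0.0253
```

Emit:
move_arm(steps=[[0, [0, 0, 0.05], [0, 0, 0]], [0, [0, 0, 0.05], [0, 0, 0]]])

```text
time: 22.13
tcp_pos: [0.4376, 0.3765, 0.0695]
tcp_rot: [[0.104, 0.995, 0.0], [0.995, -0.104, 0.0], [0.0, 0.0, -1.0]]
wrist_force: [-3.0, -1.3, 9.7]
finger_gap: 0.0254
```

Contact. Open and rise, then look.

Emit:
move_arm(steps=[[50, [0, 0, 0], [0, 0, 0]], [50, [0, 0, 0], [0, 0, 0]], [50, [0, 0, -0.1], [0, 0, 0]], [50, [0, 0, -1], [0, 0, 0]], [50, [0, 0, -2], [0, 0, 0]], [50, [0, 0, -3], [0, 0, 0]], [50, [0, 0, -4], [0, 0, 0]], [50, [0, 0, -4.5], [0, 0, 0]], [50, [0, 0, -4.5], [0, 0, 0]], [50, [0, 0, -4.5], [0, 0, 0]]])

```text
time: 22.97
tcp_pos: [0.4383, 0.3767, 0.2039]
tcp_rot: [[0.104, 0.995, 0.002], [0.995, -0.104, 0.001], [0.002, 0.002, -1.0]]
wrist_force: [0.1, -0.4, 0.2]
finger_gap: 0.0501
```

```bash
python3 -c "
from mv import *
snap('wrist','w7');snap('side','s7');go((.5,-.346,.17,-3))
im=load('s7')['color'][:,:,::-1]
cv2.imwrite('pics/s7z.png',cv2.resize(im[80:280,180:400],None,fx=3,fy=3))"
```

```text
now [0.437 0.376 0.202] t 23.0667 F [ 0.14  -0.521  0.73 ] gap 50.049656795305644 q [33.833 20.606 91.86  -0.006 67.652 39.822]
(0.5, -0.346, 0.17, -3) shift [-23.71   4.6    1.09] turn [ -0.03  -0.   -18.6 ] rows 17.390778915264704
```

View pics/w7.png

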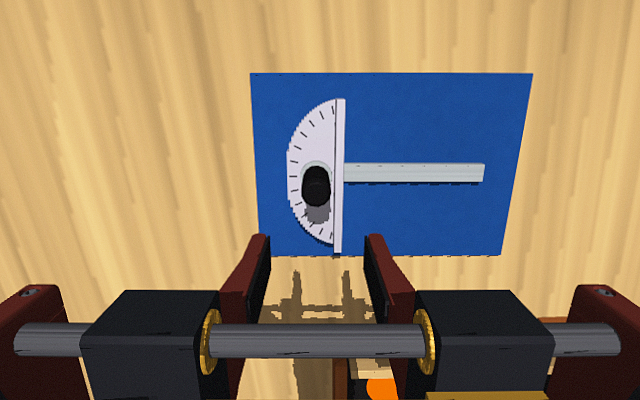

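View pics/s7z.png

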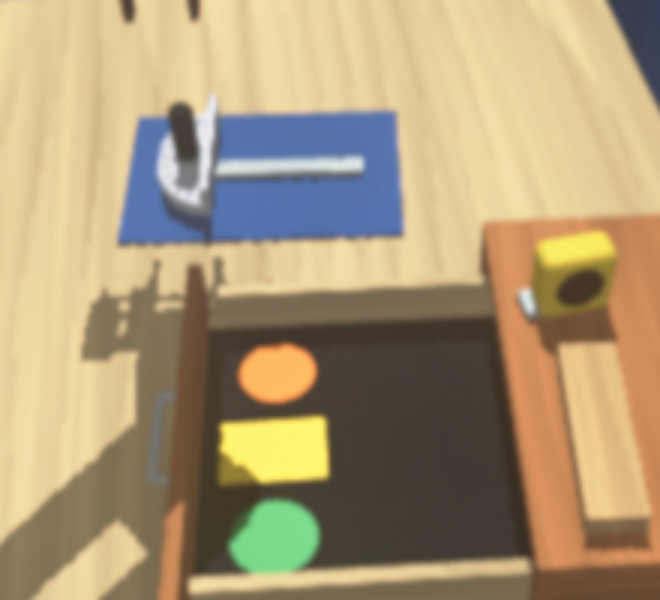

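Run:
```python
from h import *
np.set_printoptions(precision=4,suppress=True)
c=load('w7')
P=plane(c,[(250,73),(533,73),(501,256.5),(259,256.5)],.004);print(P,P.mean(0)); C=P.mean(0)
a=np.radians(-5.8);u=np.array([np.cos(a),np.sin(a)]);v=np.array([-u[1],u[0]])
L=lambda uv,z:[(q:=plane(c,[uv],z)[0,:2]-C[:2])@u*1e3, q@v*1e3]
print('head rear',L((287,172),.026),'bar end top',L((484.5,172.5),.012),'bar start',L((345,172.5),.012),'fence ends',L((340,98.5),.046),L((338,256),.046),'handle top',L((315.5,193),.087))
```

```text
[[0.3838 0.4809 0.004 ]
 [0.6606 0.4528 0.004 ]
 [0.6412 0.2527 0.004 ]
 [0.3616 0.2823 0.004 ]] [0.5118 0.3672 0.004 ]
head rear [np.float64(-103.49698873036816), np.float64(5.994641058133654)] bar end top [np.float64(101.73653896336147), np.float64(1.549081672036346)] bar start [np.float64(-44.35683813997533), np.float64(1.8839931688431377)] fence ends [np.float64(-53.20532910227895), np.float64(77.03050284782849)] [np.float64(-52.43396323922682), np.float64(-76.96760087940119)] handle top [np.float64(-74.9086874061869), np.float64(2.893121758081219)]
```

Run:
```python
from h import *
np.set_printoptions(precision=4,suppress=True)
c=load('w2')
print('tin lid',plane(c,[(312.5,100.5)],.048),'jar lid',plane(c,[(317,277)],.072),'block',plane(c,[(294.5,142),(344,142),(345,224),(296,224)],.044).mean(0), plane(c,[(294.5,142),(344,142),(345,224),(296,224)],.044))
```

```text
tin lid [[ 0.4297 -0.3473  0.048 ]] jar lid [[ 0.5708 -0.3517  0.072 ]] block [ 0.4988 -0.3453  0.044 ] [[ 0.4616 -0.364   0.044 ]
 [ 0.4639 -0.3237  0.044 ]
 [ 0.5361 -0.3251  0.044 ]
 [ 0.5338 -0.3682  0.044 ]]
```

```bash
python3 -c "
from mv import *
go((.572,-.352,.15,-5))"
```

```text
now [0.437 0.376 0.202] t 23.0667 F [ 0.14  -0.521  0.73 ] gap 50.049656795305644 q [33.833 20.606 91.86  -0.006 67.652 39.822]
(0.572, -0.352, 0.15, -5) shift [-23.65   7.01   1.75] turn [ -0.03  -0.   -18.2 ] rows 17.79347942889463
```

Emit:
move_arm(steps=[[72, [-0.8, 0.1, 0], [0, 0, -1]], [72, [-2, 0.4, 0], [0, 0, -2.4]], [72, [-3.3, 0.8, 0], [0, 0, -3.8]], [72, [-4.6, 1.1, 0], [0, 0, -5.2]], [72, [-5.9, 1.4, 0], [0, 0, -6.6]], [72, [-7.2, 1.7, 0], [0, 0, -8]], [72, [-8.5, 2.1, 0], [0, 0, -9.4]], [72, [-9.8, 2.5, 0], [0, 0, -10.8]], [72, [-11.1, 2.9, 0], [0, 0, -12.2]], [72, [-12.4, 3.3, 0], [0, 0, -13.6]], [72, [-13.7, 3.7, 0], [0, 0, -15]], [72, [-15, 4.1, 0], [0, 0, -16.4]]])

```text
time: 24.07
tcp_pos: [0.5052, -0.0502, 0.2013]
tcp_rot: [[-0.939, 0.345, -0.003], [0.345, 0.939, 0.001], [0.003, -0.0, -1.0]]
wrist_force: [0.3, 0.4, -0.1]
finger_gap: 0.0719
```

```bash
python3 -c "
from mv import *
go((.572,-.352,.15,-5))"
```

```text
now [ 0.505 -0.05   0.201] t 24.0667 F [ 0.265  0.444 -0.112] gap 71.88105955194875 q [-13.474  15.247 100.167   0.     64.78  -83.285]
(0.572, -0.352, 0.15, -5) shift [-5.57 -8.67  1.7 ] turn [ 0.   -0.04 -3.04] rows 7.51455745180347
```

Emit:
move_arm(steps=[[72, [-1, -1.5, 0], [0, 0, -1]], [72, [-5, -7.8, 0], [0, 0, -3]], [72, [-5, -7.8, 0], [0, 0, -3]], [72, [-5, -7.8, 0], [0, 0, -3]], [72, [-5, -7.8, 0.5], [0, 0, -3]], [72, [-5, -7.8, 1.5], [0, 0, -3]], [72, [-5.2, -8.2, 1.7], [0, 0, -3]], [72, [-5.2, -8.2, 1.7], [0, 0, -3]], [72, [-5.2, -8.2, 1.7], [0, 0, -3]], [72, [-5.2, -8.2, 1.7], [0, 0, -3]]], newtons=20)

```text
time: 24.9
tcp_pos: [0.5651, -0.3327, 0.1501]
tcp_rot: [[-0.995, 0.097, -0.003], [0.097, 0.995, 0.003], [0.004, 0.003, -1.0]]
wrist_force: [0.1, 0.0, 0.3]
finger_gap: 0.072
```

```bash
python3 -c "
from mv import *
go((.572,-.352,.04,-5))"
```

```text
now [ 0.565 -0.333  0.15 ] t 24.9 F [0.091 0.042 0.331] gap 72.02258592703029 q [ -36.538   29.799   84.285    0.03    66.171 -120.976]
(0.572, -0.352, 0.04, -5) shift [-0.3  -0.63  3.67] turn [ 0.03 -0.04 -0.11] rows 2.6850882611522713
```

Emit:
move_arm(steps=[[72, [-0.3, -0.6, 0.3], [0, 0, -0.1]], [72, [-0.3, -0.6, 0.3], [0, 0, -0.1]], [72, [-0.3, -0.6, 0.3], [0, 0, -0.1]]])

```text
time: 25.15
tcp_pos: [0.5735, -0.3507, 0.1434]
tcp_rot: [[-0.996, 0.087, -0.0], [0.087, 0.996, 0.001], [0.001, 0.001, -1.0]]
wrist_force: [-0.3, 0.6, 1.0]
finger_gap: 0.0723
```

```bash
python3 -c "
from mv import *
snap('wrist','w8');go((.572,-.352,.041,-5))"
```

```text
now [ 0.573 -0.35   0.144] t 25.2 F [-1.284 -0.482 -0.5  ] gap 71.82688739984762 q [ -37.33    31.291   82.518    0.026   66.231 -122.393]
(0.572, -0.352, 0.041, -5) shift [ 0.04 -0.06  3.42] turn [ 0.01 -0.    0.01] rows 2.4626526714256616
```

View pics/w8.png

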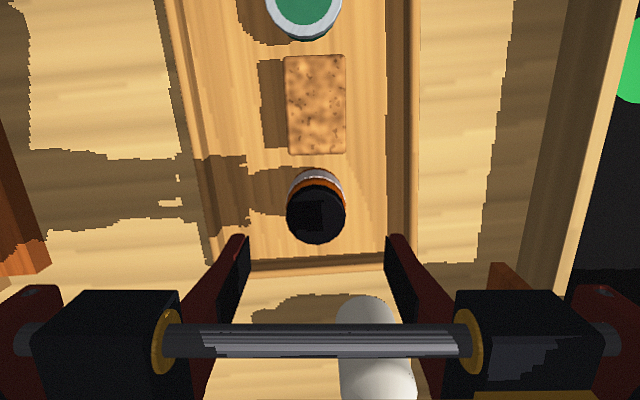

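```bash
python3 -c "
from mv import *
c=load('w8');print(plane(c,[(316,214.5)],.072),plane(c,[(287,157),(345,153),(344,56),(285,57)],.044).mean(0))"
```

```text
[[ 0.574 -0.352  0.072]] [ 0.503 -0.346  0.044]
```

Emit:
move_arm(steps=[[72, [0.05, -0.05, 1.2], [0, 0, 0]], [72, [0.05, -0.05, 2.4], [0, 0, 0]], [72, [0.05, -0.05, 3.3], [0, 0, 0]], [72, [0.05, -0.05, 3.4], [0, 0, 0]], [72, [0.05, -0.05, 3.4], [0, 0, 0]], [0, [0.05, -0.05, 3.4], [0, 0, 0]], [0, [0.05, -0.05, 3.4], [0, 0, 0]], [0, [0.05, -0.05, 3.4], [0, 0, 0]], [0, [0.05, -0.05, 3.4], [0, 0, 0]], [0, [0.05, -0.05, 3.4], [0, 0, 0]], [0, [0.05, -0.05, 3.4], [0, 0, 0]]])

```text
time: 26.12
tcp_pos: [0.5728, -0.3541, 0.0427]
tcp_rot: [[-0.996, 0.087, 0.002], [0.087, 0.996, -0.001], [-0.002, -0.001, -1.0]]
wrist_force: [0.1, 1.7, 6.9]
finger_gap: 0.0454
```

```bash
python3 -c "
from mv import *
go((.572,-.352,.14,-5),(.5024,.0849,.14,-5))"
```

```text
now [ 0.573 -0.354  0.043] t 26.1167 F [0.098 1.667 6.852] gap 45.44222344509089 q [ -37.614   37.938   86.628    0.028   55.317 -122.613]
(0.572, -0.352, 0.14, -5) shift [ 0.03  0.07 -3.24] turn [-0.01  0.02 -0.  ] rows 2.333456097186288
(0.5024, 0.0849, 0.14, -5) shift [ 3.61 14.37 -3.26] turn [-0.01  0.02 -0.  ] rows 10.91530487840182
```

Emit:
move_arm(steps=[[0, [0, 0, -0.4], [0, 0, 0]], [0, [0, 0, -1.6], [0, 0, 0]], [0, [0, 0, -2.9], [0, 0, 0]], [0, [0.2, 0.7, -3.3], [0, 0, 0]], [0, [0.5, 1.9, -3.3], [0, 0, 0]], [0, [0.8, 3.2, -3.3], [0, 0, 0]], [0, [1.1, 4.5, -3.3], [0, 0, 0]], [0, [1.45, 5.8, -3.3], [0, 0, 0]], [0, [1.8, 7.1, -3.3], [0, 0, 0]], [0, [2.1, 8.4, -3.3], [0, 0, 0]], [0, [2.4, 9.7, -3.3], [0, 0, 0]], [0, [2.75, 11, -3.3], [0, 0, 0]]])

```text
time: 27.12
tcp_pos: [0.5182, -0.0164, 0.141]
tcp_rot: [[-0.996, 0.088, 0.001], [0.088, 0.996, -0.0], [-0.001, -0.0, -1.0]]
wrist_force: [0.6, 0.7, -1.8]
finger_gap: 0.0453
```

```bash
python3 -c "
from mv import *
go((.5024,.0849,.14,-5))"
```

```text
now [ 0.518 -0.016  0.141] t 27.1167 F [ 0.584  0.665 -1.793] gap 45.29045823341757 q [ -9.443  20.308 102.893  -0.014  56.733 -94.407]
(0.5024, 0.0849, 0.14, -5) shift [0.82 3.32 0.03] turn [-0.    0.01 -0.01] rows 2.459366636936346
```

Emit:
move_arm(steps=[[0, [0.3, 1.2, 0], [0, 0, 0]], [0, [0.6, 2.4, 0], [0, 0, 0]], [0, [0.8, 3.1, 0], [0, 0, 0]], [0, [0.8, 3.1, 0], [0, 0, 0]], [0, [0.8, 3.1, 0], [0, 0, 0]], [0, [0.8, 3.1, 0], [0, 0, 0]]])

```text
time: 27.62
tcp_pos: [0.5031, 0.0764, 0.1406]
tcp_rot: [[-0.996, 0.087, 0.001], [0.087, 0.996, -0.001], [-0.001, -0.001, -1.0]]
wrist_force: [0.9, -0.2, -1.2]
finger_gap: 0.0459
```

```bash
python3 -c "
from mv import *
snap('wrist','w9');go((.5024,.0849,.05,-5))"
```

```text
now [0.503 0.076 0.14 ] t 27.6667 F [ 0.463 -0.144 -2.001] gap 45.42099532668288 q [  0.827  19.673 104.067  -0.04   56.219 -84.123]
(0.5024, 0.0849, 0.05, -5) shift [0.05 0.3  3.01] turn [-0.01  0.01 -0.01] rows 2.1797903383530914
```

View pics/w9.png

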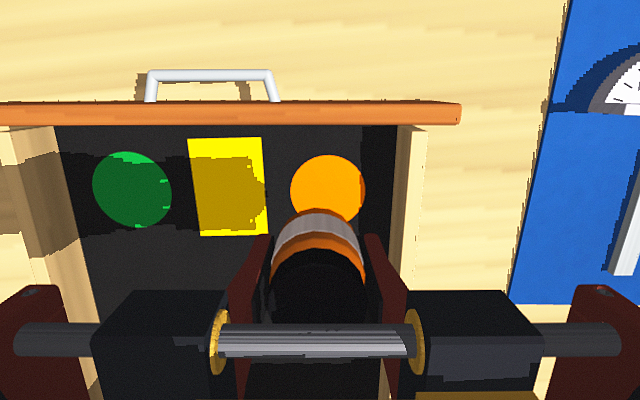

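Emit:
move_arm(steps=[[0, [0.05, 0.28, 0.3], [0, 0, 0]], [0, [0.05, 0.28, 1.3], [0, 0, 0]], [0, [0.05, 0.28, 2.2], [0, 0, 0]], [0, [0.05, 0.28, 2.7], [0, 0, 0]], [0, [0.05, 0.28, 2.85], [0, 0, 0]], [0, [0.05, 0.28, 2.95], [0, 0, 0]], [0, [0.05, 0.28, 2.95], [0, 0, 0]]])

```text
time: 28.25
tcp_pos: [0.5021, 0.085, 0.0512]
tcp_rot: [[-0.996, 0.088, -0.001], [0.088, 0.996, -0.0], [0.001, -0.0, -1.0]]
wrist_force: [0.4, -0.1, -2.3]
finger_gap: 0.0452
```

```bash
python3 -c "
from mv import *
go((.5024,.0849,.0487,-5))"
```

```text
now [0.502 0.085 0.051] t 28.25 F [ 0.37  -0.148 -2.262] gap 45.15983638253655 q [  1.831  27.628 108.243  -0.006  44.162 -83.108]
(0.5024, 0.0849, 0.0487, -5) shift [-0.01 -0.    0.08] turn [-0.   -0.01 -0.01] rows 0.061023775898123155
```

Emit:
move_arm(steps=[[0, [0, 0, 0.07], [0, 0, 0]], [0, [0, 0, 0.1], [0, 0, 0]], [0, [0, 0, 0.1], [0, 0, 0]]])

```text
time: 28.5
tcp_pos: [0.5026, 0.0853, 0.0492]
tcp_rot: [[-0.996, 0.087, 0.001], [0.087, 0.996, -0.0], [-0.001, 0.0, -1.0]]
wrist_force: [-0.1, 0.1, -1.0]
finger_gap: 0.0452
```

Emit:
move_arm(steps=[[0, [0, 0, 0.04], [0, 0, 0]], [0, [0, 0, 0.04], [0, 0, 0]]])

```text
time: 28.67
tcp_pos: [0.5027, 0.0853, 0.0487]
tcp_rot: [[-0.996, 0.087, 0.002], [0.087, 0.996, -0.0], [-0.002, 0.0, -1.0]]
wrist_force: [-1.4, -0.3, 8.5]
finger_gap: 0.0455
```

Contact. Release, rise, then the tin.

Emit:
move_arm(steps=[[62, [0, 0, 0], [0, 0, 0]], [62, [0, 0, 0], [0, 0, 0]], [62, [0, 0, -0.05], [0, 0, 0]], [62, [0, 0, -1], [0, 0, 0]], [62, [0, 0, -2.2], [0, 0, 0]], [62, [0, 0, -3], [0, 0, 0]], [70, [0, 0, -3], [0, 0, 0]], [70, [0, 0, -3], [0, 0, 0]]])

```text
time: 29.33
tcp_pos: [0.5032, 0.0854, 0.1388]
tcp_rot: [[-0.996, 0.087, 0.004], [0.087, 0.996, 0.0], [-0.004, 0.0, -1.0]]
wrist_force: [-0.3, 0.2, -0.1]
finger_gap: 0.0691
```

```bash
python3 -c "
from mv import *
go((.4305,-.3472,.13,-5))"
```

```text
now [0.503 0.085 0.139] t 29.3333 F [-0.336  0.217 -0.136] gap 69.1224577752617 q [  1.877  19.83  104.112  -0.006  55.839 -83.12 ]
(0.4305, -0.3472, 0.13, -5) shift [  1.16 -14.58   0.28] turn [ 0.    0.04 -0.  ] rows 10.521712842866695
```

Emit:
move_arm(steps=[[72, [0.1, -0.8, 0], [0, 0, 0]], [72, [0.2, -2, 0], [0, 0, 0]], [72, [0.3, -3.3, 0], [0, 0, 0]], [72, [0.4, -4.6, 0], [0, 0, 0]], [72, [0.5, -5.9, 0], [0, 0, 0]], [72, [0.6, -7.2, 0], [0, 0, 0]], [72, [0.7, -8.5, 0], [0, 0, 0]], [72, [0.8, -9.8, 0], [0, 0, 0]], [72, [0.9, -11.1, 0], [0, 0, 0]], [72, [1, -12.4, 0], [0, 0, 0]], [72, [1.1, -13.7, 0], [0, 0, 0]], [72, [1.16, -14.4, 0], [0, 0, 0]]])

```text
time: 30.33
tcp_pos: [0.4284, -0.3457, 0.1359]
tcp_rot: [[-0.996, 0.089, -0.001], [0.089, 0.996, -0.0], [0.001, -0.001, -1.0]]
wrist_force: [0.6, -0.6, 0.4]
finger_gap: 0.0721
```

Emit:
move_arm(steps=[[72, [0, 0, 0], [0, 0, 0]], [72, [0, 0, 0], [0, 0, 0]], [72, [0, 0, 0], [0, 0, 0]]])

```text
time: 30.58
tcp_pos: [0.4287, -0.3404, 0.1361]
tcp_rot: [[-0.996, 0.088, -0.002], [0.088, 0.996, 0.003], [0.002, 0.002, -1.0]]
wrist_force: [-0.2, -0.6, -0.2]
finger_gap: 0.0721
```

```bash
python3 -c "
from mv import *
go((.4305,-.3472,.034,-5))"
```

```text
now [ 0.429 -0.34   0.136] t 30.5833 F [-0.166 -0.564 -0.176] gap 72.12760850884064 q [ -45.695   22.86    99.378    0.02    57.956 -130.684]
(0.4305, -0.3472, 0.034, -5) shift [-0.09 -0.23  3.4 ] turn [ 0.03 -0.03 -0.  ] rows 2.453106057350488
```

Emit:
move_arm(steps=[[72, [-0.07, -0.23, 1.2], [0, 0, 0]], [72, [-0.07, -0.23, 2.4], [0, 0, 0]], [72, [-0.07, -0.23, 3.2], [0, 0, 0]], [72, [-0.07, -0.23, 3.3], [0, 0, 0]], [72, [-0.07, -0.23, 3.3], [0, 0, 0]], [0, [-0.07, -0.23, 3.3], [0, 0, 0]], [0, [-0.07, -0.23, 3.3], [0, 0, 0]], [0, [-0.07, -0.23, 3.3], [0, 0, 0]], [0, [-0.07, -0.23, 3.3], [0, 0, 0]], [0, [-0.07, -0.23, 3.3], [0, 0, 0]]])

```text
time: 31.42
tcp_pos: [0.432, -0.3496, 0.04]
tcp_rot: [[-0.996, 0.087, 0.002], [0.087, 0.996, -0.002], [-0.002, -0.001, -1.0]]
wrist_force: [-0.4, 2.6, 7.2]
finger_gap: 0.0514
```

```bash
python3 -c "
from mv import *
go((.487,-.0823,.13,-5))"
```

```text
now [ 0.432 -0.35   0.04 ] t 31.4167 F [-0.38   2.635  7.244] gap 51.36776321526725 q [ -46.113   31.197  102.805    0.027   45.852 -131.122]
(0.487, -0.0823, 0.13, -5) shift [-1.05  9.03 -3.01] turn [-0.02  0.02 -0.  ] rows 6.890604708385686
```

Emit:
move_arm(steps=[[0, [0, 0, -0.4], [0, 0, 0]], [0, [0, 0, -1.6], [0, 0, 0]], [0, [0, 0, -2.9], [0, 0, 0]], [0, [-0.1, 0.7, -3.4], [0, 0, 0]], [0, [-0.2, 1.9, -3.5], [0, 0, 0]], [0, [-0.4, 3.2, -3.5], [0, 0, 0]], [0, [-0.5, 4.5, -3.5], [0, 0, 0]], [0, [-0.7, 5.8, -3.5], [0, 0, 0]], [0, [-0.8, 7.1, -3.5], [0, 0, 0]], [0, [-0.95, 8.2, -3.5], [0, 0, 0]], [0, [-1.05, 8.9, -3.5], [0, 0, 0]], [0, [-1.05, 9, -3.5], [0, 0, 0]]])

```text
time: 32.42
tcp_pos: [0.4863, -0.0795, 0.1439]
tcp_rot: [[-0.996, 0.084, 0.001], [0.084, 0.996, 0.001], [-0.001, 0.001, -1.0]]
wrist_force: [-0.8, -0.7, -1.3]
finger_gap: 0.0514
```

Emit:
move_arm(steps=[[0, [0, 0, 0], [0, 0, 0]], [0, [0, 0, 0], [0, 0, 0]]])

```text
time: 32.58
tcp_pos: [0.4861, -0.0834, 0.1437]
tcp_rot: [[-0.996, 0.086, 0.0], [0.086, 0.996, -0.001], [-0.001, -0.001, -1.0]]
wrist_force: [0.3, -0.3, -0.5]
finger_gap: 0.0518
```

```bash
python3 -c "
from mv import *
go((.487,-.0823,.048,-5))"
```

```text
now [ 0.486 -0.083  0.144] t 32.5833 F [ 0.323 -0.318 -0.53 ] gap 51.802489679544344 q [ -17.737   18.279  105.765   -0.048   55.913 -102.749]
(0.487, -0.0823, 0.048, -5) shift [-0.02  0.04  3.19] turn [-0.01  0.01  0.01] rows 2.2953444840084445
```

Emit:
move_arm(steps=[[0, [-0.02, 0.04, 1.1], [0, 0, 0]], [0, [-0.02, 0.04, 2.2], [0, 0, 0]], [0, [-0.02, 0.04, 2.8], [0, 0, 0]], [0, [-0.02, 0.04, 3.05], [0, 0, 0]], [0, [-0.02, 0.04, 3.15], [0, 0, 0]], [0, [-0.02, 0.04, 3.2], [0, 0, 0]], [0, [-0.02, 0.04, 3.2], [0, 0, 0]]])

```text
time: 33.17
tcp_pos: [0.4875, -0.0826, 0.0481]
tcp_rot: [[-0.996, 0.088, 0.001], [0.088, 0.996, -0.001], [-0.001, -0.001, -1.0]]
wrist_force: [0.6, -0.1, -2.0]
finger_gap: 0.0514
```

Emit:
move_arm(steps=[[0, [0, 0, 0.06], [0, 0, 0]], [0, [0, 0, 0.08], [0, 0, 0]], [0, [0, 0, 0.08], [0, 0, 0]]])

```text
time: 33.42
tcp_pos: [0.4877, -0.0821, 0.046]
tcp_rot: [[-0.996, 0.087, 0.002], [0.087, 0.996, -0.001], [-0.002, -0.001, -1.0]]
wrist_force: [-1.1, -1.5, 4.2]
finger_gap: 0.0517
```

Emit:
move_arm(steps=[[68, [0, 0, 0], [0, 0, 0]], [68, [0, 0, 0], [0, 0, 0]], [68, [0, 0, -0.05], [0, 0, 0]], [68, [0, 0, -1], [0, 0, 0]], [68, [0, 0, -2.2], [0, 0, 0]], [68, [0, 0, -3], [0, 0, 0]], [70, [0, 0, -3], [0, 0, 0]], [70, [0, 0, -3], [0, 0, 0]]])

```text
time: 34.08
tcp_pos: [0.4879, -0.0819, 0.1363]
tcp_rot: [[-0.996, 0.087, 0.003], [0.087, 0.996, -0.001], [-0.003, -0.001, -1.0]]
wrist_force: [-0.3, 0.0, -0.3]
finger_gap: 0.0694
```

```bash
python3 -c "
from mv import *
go((.5025,-.3455,.13,-3.2))"
```

```text
now [ 0.488 -0.082  0.136] t 34.0833 F [-0.269  0.01  -0.272] gap 69.43968497387479 q [ -17.538   18.915  106.147   -0.003   54.734 -102.543]
(0.5025, -0.3455, 0.13, -3.2) shift [-1.25 -8.71  0.22] turn [-0.01  0.04 -0.36] rows 6.332126979135115
```

Emit:
move_arm(steps=[[72, [-0.1, -0.8, 0], [0, 0, 0]], [72, [-0.3, -2, 0], [0, 0, 0]], [72, [-0.45, -3.3, 0], [0, 0, -0.3]], [72, [-0.65, -4.6, 0], [0, 0, -0.36]], [72, [-0.85, -5.9, 0], [0, 0, -0.36]], [72, [-1.05, -7.2, 0], [0, 0, -0.36]], [72, [-1.2, -8.2, 0], [0, 0, -0.36]], [72, [-1.25, -8.7, 0], [0, 0, -0.36]], [72, [-1.25, -8.7, 0], [0, 0, -0.36]], [72, [-1.25, -8.7, 0], [0, 0, -0.36]], [72, [-1.25, -8.7, 0], [0, 0, -0.36]]], newtons=15)

```text
time: 35.0
tcp_pos: [0.5005, -0.3427, 0.1339]
tcp_rot: [[-0.998, 0.055, -0.002], [0.055, 0.998, 0.003], [0.002, 0.002, -1.0]]
wrist_force: [0.1, -0.5, 0.0]
finger_gap: 0.0719
```

```bash
python3 -c "
from mv import *
go((.5025,-.3455,.035,-3.2))"
```

```text
now [ 0.5   -0.343  0.134] t 35.0 F [ 0.072 -0.528  0.026] gap 71.89984774533883 q [ -40.943   27.206   91.868    0.034   61.115 -127.788]
(0.5025, -0.3455, 0.035, -3.2) shift [-0.08 -0.1   3.3 ] turn [ 0.03 -0.03  0.01] rows 2.372882907230262
```

Emit:
move_arm(steps=[[72, [-0.07, -0.1, 1.2], [0, 0, 0]], [72, [-0.07, -0.1, 2.4], [0, 0, 0]], [72, [-0.07, -0.1, 3.2], [0, 0, 0]], [72, [-0.07, -0.1, 3.25], [0, 0, 0]], [72, [-0.07, -0.1, 3.25], [0, 0, 0]], [0, [-0.07, -0.1, 3.25], [0, 0, 0]], [0, [-0.07, -0.1, 3.25], [0, 0, 0]], [0, [-0.07, -0.1, 3.25], [0, 0, 0]], [0, [-0.07, -0.1, 3.25], [0, 0, 0]], [0, [-0.07, -0.1, 3.25], [0, 0, 0]], [0, [-0.07, -0.1, 3.25], [0, 0, 0]]])

```text
time: 35.92
tcp_pos: [0.5039, -0.3485, 0.0387]
tcp_rot: [[-0.998, 0.056, 0.001], [0.056, 0.998, -0.001], [-0.002, -0.001, -1.0]]
wrist_force: [-0.6, 0.5, 6.6]
finger_gap: 0.0438
```

```bash
python3 -c "
from mv import *
go((.4947,.0013,.14,-5))"
```

```text
now [ 0.504 -0.349  0.039] t 35.9167 F [-0.598  0.544  6.604] gap 43.82098761220557 q [ -41.131   34.561   95.22     0.009   50.115 -127.925]
(0.4947, 0.0013, 0.14, -5) shift [ 0.95 11.62 -3.39] turn [-0.01  0.02  0.36] rows 8.735738387509917
```

Emit:
move_arm(steps=[[0, [0, 0, -0.4], [0, 0, 0]], [0, [0, 0, -1.6], [0, 0, 0]], [0, [0, 0, -2.9], [0, 0, 0]], [0, [0.05, 0.7, -3.4], [0, 0, 0]], [0, [0.15, 1.9, -3.5], [0, 0, 0.1]], [0, [0.25, 3.2, -3.5], [0, 0, 0.2]], [0, [0.35, 4.5, -3.5], [0, 0, 0.36]], [0, [0.5, 5.8, -3.5], [0, 0, 0.36]], [0, [0.6, 7.1, -3.5], [0, 0, 0.36]], [0, [0.7, 8.4, -3.5], [0, 0, 0.36]], [0, [0.8, 9.7, -3.5], [0, 0, 0.36]], [0, [0.9, 10.8, -3.5], [0, 0, 0.36]]])

```text
time: 36.92
tcp_pos: [0.4939, -0.0209, 0.1433]
tcp_rot: [[-0.996, 0.087, 0.001], [0.087, 0.996, 0.0], [-0.001, 0.0, -1.0]]
wrist_force: [0.2, -0.5, -0.5]
finger_gap: 0.044
```

Emit:
move_arm(steps=[[0, [0.05, 0.6, 0], [0, 0, 0]], [0, [0.05, 0.7, 0], [0, 0, 0]], [0, [0.05, 0.7, 0], [0, 0, 0]], [0, [0.05, 0.7, 0], [0, 0, 0]]])

```text
time: 37.25
tcp_pos: [0.4951, -0.0026, 0.143]
tcp_rot: [[-0.996, 0.087, 0.001], [0.087, 0.996, -0.001], [-0.001, -0.001, -1.0]]
wrist_force: [0.0, 0.1, -0.8]
finger_gap: 0.0436
```

```bash
python3 -c "
from mv import *
go((.4947,.0013,.047,-5))"
```

```text
now [ 0.495 -0.003  0.143] t 37.25 F [ 0.014  0.058 -0.805] gap 43.622945230768295 q [ -8.278  18.475 105.587  -0.044  55.889 -93.285]
(0.4947, 0.0013, 0.047, -5) shift [0.03 0.13 3.2 ] turn [-0.01  0.01  0.01] rows 2.303124887668141
```

Emit:
move_arm(steps=[[0, [0.02, 0.13, 1.1], [0, 0, 0]], [0, [0.02, 0.13, 2.2], [0, 0, 0]], [0, [0.02, 0.13, 2.8], [0, 0, 0]], [0, [0.02, 0.13, 3.05], [0, 0, 0]], [0, [0.02, 0.13, 3.15], [0, 0, 0]], [0, [0.02, 0.13, 3.2], [0, 0, 0]], [0, [0.02, 0.13, 3.22], [0, 0, 0]], [0, [0.02, 0.13, 3.22], [0, 0, 0]]])

```text
time: 37.92
tcp_pos: [0.4955, 0.0014, 0.0468]
tcp_rot: [[-0.996, 0.088, 0.002], [0.088, 0.996, -0.0], [-0.002, -0.0, -1.0]]
wrist_force: [-0.8, 0.6, 0.6]
finger_gap: 0.0442
```

Emit:
move_arm(steps=[[0, [0, 0, 0.04], [0, 0, 0]], [0, [0, 0, 0.06], [0, 0, 0]], [0, [0, 0, 0.06], [0, 0, 0]]])

```text
time: 38.17
tcp_pos: [0.4952, 0.0018, 0.0447]
tcp_rot: [[-0.996, 0.087, 0.002], [0.087, 0.996, -0.0], [-0.002, -0.0, -1.0]]
wrist_force: [-0.6, -0.1, 2.9]
finger_gap: 0.044
```

Emit:
move_arm(steps=[[62, [0, 0, 0], [0, 0, 0]], [62, [0, 0, 0], [0, 0, 0]], [62, [0, 0, -0.05], [0, 0, 0]], [62, [0, 0, -1], [0, 0, 0]], [62, [0, 0, -2.2], [0, 0, 0]], [62, [0, 0, -3.4], [0, 0, 0]], [62, [0, 0, -4.6], [0, 0, 0]], [62, [0, 0, -5.8], [0, 0, 0]], [62, [0, 0, -7], [0, 0, 0]], [62, [0, 0, -8], [0, 0, 0]], [62, [0, 0, -8], [0, 0, 0]], [62, [0, 0, -8], [0, 0, 0]]])

```text
time: 39.17
tcp_pos: [0.4955, 0.0018, 0.2859]
tcp_rot: [[-0.996, 0.087, 0.004], [0.087, 0.996, -0.001], [-0.004, -0.0, -1.0]]
wrist_force: [0.0, -1.2, 0.0]
finger_gap: 0.062
```

Emit:
move_arm(steps=[[62, [0, 0, 0], [0, 0, 0]], [62, [0, 0, 0], [0, 0, 0]]])

```text
time: 39.33
tcp_pos: [0.4932, 0.0021, 0.2824]
tcp_rot: [[-0.996, 0.087, -0.003], [0.087, 0.996, 0.0], [0.003, 0.0, -1.0]]
wrist_force: [-0.4, -0.3, 0.2]
finger_gap: 0.0619
```

```bash
python3 -c "
from mv import *
snap('wrist','w10');snap('side','s10');go((.48,0,.28,-5))
im=load('w10')['color'][:,:,::-1]
cv2.imwrite('pics/w10z.png',cv2.resize(im[110:260,190:440],None,fx=3.2,fy=3.2,interpolation=cv2.INTER_CUBIC))"
```

```text
now [0.493 0.002 0.282] t 39.4333 F [ 0.005 -0.056 -0.016] gap 62.07623095898125 q [ -7.784   9.379  95.492  -0.005  75.33  -92.78 ]
(0.48, 0, 0.28, -5) shift [ 0.44 -0.11  0.08] turn [ 0.   -0.04 -0.  ] rows 0.33012043789028744
```

View pics/w10.png

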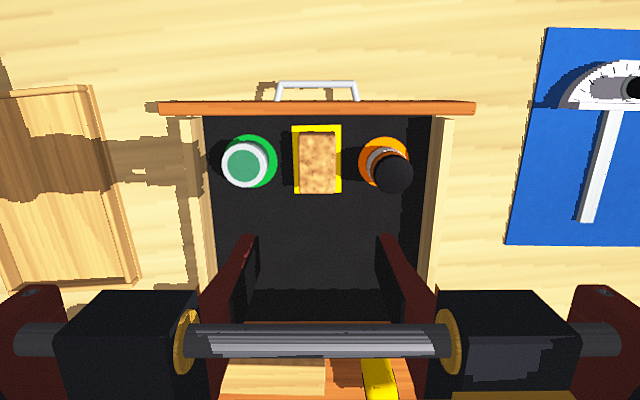

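View pics/s10.png

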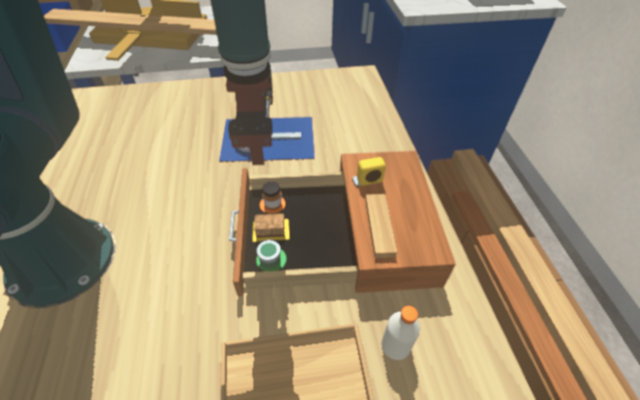

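View pics/w10z.png

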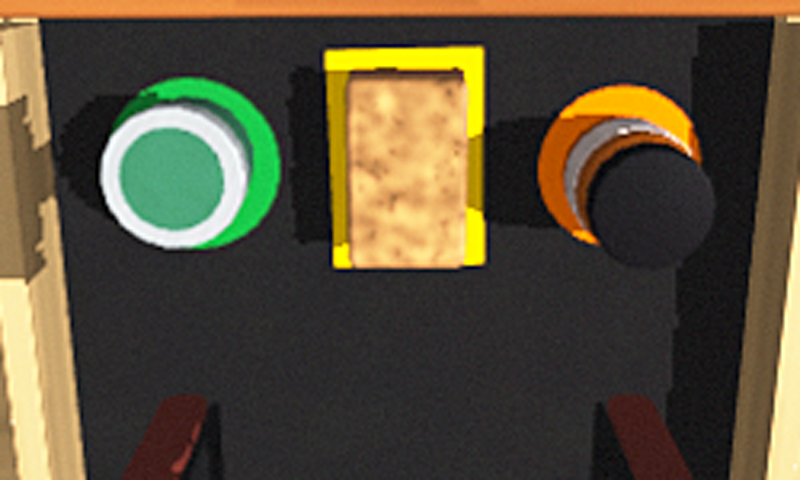

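Run:
```python
from h import *
np.set_printoptions(precision=4,suppress=True)
c=load('w10')
Z=lambda p:[(190+(u+.5)/3.2-.5,110+(v+.5)/3.2-.5) for u,v in p]
f=lambda p,z:plane(c,Z(p),z)
print('block',f([(347,72),(464,70),(466,267),(348,268)],.05).mean(0),'place',f([(325,48),(484,46),(485,264),(334,268)],.014).mean(0))
print('tin',f([(174,177)],.054),'place top/right',f([(192,77),(280,165)],.014))
print('jar',f([(651,206)],.078),'place left/top',f([(538,170),(632,85)],.014))
```

```text
block [0.4913 0.0016 0.05  ] place [0.4942 0.0016 0.014 ]
tin [[ 0.4851 -0.0814  0.054 ]] place top/right [[ 0.4547 -0.0781  0.014 ]
 [ 0.4919 -0.0485  0.014 ]]
jar [[0.5042 0.0835 0.078 ]] place left/top [[0.5027 0.0528 0.014 ]
 [0.4724 0.0907 0.014 ]]
```

All three are within 3 mm of their places and upright. The wrist view shows the gauge on the mat, and nothing else has moved. Handing in.

```bash
python3 -c "
from mv import *
print(manip.hand_in())"
```

```text
the job is handed in; nothing more can be done
None
```

The mitre gauge is lying flat on the blue mat, and the jar, tin and block are back in the drawer, each upright on its own place. I handed the job in at about 39 s of the 144 s allowed; it reports no verdict.

**What I did:** I moved the jar, tin and block into the tray. Then I drew the gauge about 100 mm forward by its handle, lifted it clear, laid it on the mat with its bar along the mat's length, and put the three things back.

**Last checks:**
- **Gauge:** measured from the wrist camera, it is about 2 mm from the mat's centre and within roughly 0.5° of its length.
- **Jar, tin and block:** all three are within about 3 mm of their place centres.
- **Bystanders:** the tape, offcut and glue bottle look unmoved by eye; I did not measure them.
- **Forces:** every wrist reading I saw was below 15 N. I only sampled these between moves, so short peaks were not seen.

**Disagreements:**
- The cameras disagreed with each other by 3–8 mm, the side camera most. I relied mainly on the wrist camera, averaging in the top view in places.
- The first wrist picture of the tray gave the jar and block about 4–5 mm off. A steadier second picture agreed with where I had released them, so I used that one.

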